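Sort tested cell holders into the drawer and the reject tray

TASK

The cell holders on the mat have been through their yearly check: pull the drawer open and stand every holder that has a round green tag upright in a nest of its own in the drawer, and every holder with a square red tag upright in a nest of its own in the white reject tray. Once the passed ones are in, push the drawer fully home, and leave the wash bottle, the beaker and the amber bottle where they are.

Things in the scene. Friction and masses are not known exactly. Their poses are not given: they have to be found in the camera images.
- holder1: Cell holder, 50 mm tall, 0.18 kg: aluminium base plate 54 (its x) x 46 (its y) x 8 mm, on it a black block 44 x 32 x 42 mm to be gripped across the 32 mm (y). On top: a dark square cell well at its -x end, the tag at its +x end. Origin: centre of the underside, z up. Its tag is ROUND and GREEN, 21 mm: passed. None at the start if it is absent.
- holder2: Cell holder, 50 mm tall, 0.18 kg: aluminium base plate 54 (its x) x 46 (its y) x 8 mm, on it a black block 44 x 32 x 42 mm to be gripped across the 32 mm (y). On top: a dark square cell well at its -x end, the tag at its +x end. Origin: centre of the underside, z up. Its tag is ROUND and GREEN, 21 mm: passed. None at the start if it is absent.
- holder3: Cell holder, 50 mm tall, 0.18 kg: aluminium base plate 54 (its x) x 46 (its y) x 8 mm, on it a black block 44 x 32 x 42 mm to be gripped across the 32 mm (y). On top: a dark square cell well at its -x end, the tag at its +x end. Origin: centre of the underside, z up. Its tag is ROUND and GREEN, 21 mm: passed. None at the start if it is absent.
- holder4: Cell holder, 50 mm tall, 0.18 kg: aluminium base plate 54 (its x) x 46 (its y) x 8 mm, on it a black block 44 x 32 x 42 mm to be gripped across the 32 mm (y). On top: a dark square cell well at its -x end, the tag at its +x end. Origin: centre of the underside, z up. Its tag is SQUARE and RED, 19 mm: rejected. None at the start if it is absent.
- holder5: Cell holder, 50 mm tall, 0.18 kg: aluminium base plate 54 (its x) x 46 (its y) x 8 mm, on it a black block 44 x 32 x 42 mm to be gripped across the 32 mm (y). On top: a dark square cell well at its -x end, the tag at its +x end. Origin: centre of the underside, z up. Its tag is SQUARE and RED, 19 mm: rejected. None at the start if it is absent.
- holder6: Cell holder, 50 mm tall, 0.18 kg: aluminium base plate 54 (its x) x 46 (its y) x 8 mm, on it a black block 44 x 32 x 42 mm to be gripped across the 32 mm (y). On top: a dark square cell well at its -x end, the tag at its +x end. Origin: centre of the underside, z up. Its tag is SQUARE and RED, 19 mm: rejected. None at the start if it is absent.
- pass_nest1 (a point): Pocket 1 of a row of three (along y, 70 mm apart) in the drawer, 105 mm ahead of the housing's front when the drawer is fully out: 54 mm (x) by 62 mm (y), 12 mm deep, between 8 mm wide ribs: a holder fits with 4 mm all round, its long side along the row. The point is the centre of the pocket's floor; axes of the drawer, whose -x is the way it opens.
- pass_nest2 (a point): Pocket 2 of a row of three (along y, 70 mm apart) in the drawer, 105 mm ahead of the housing's front when the drawer is fully out: 54 mm (x) by 62 mm (y), 12 mm deep, between 8 mm wide ribs: a holder fits with 4 mm all round, its long side along the row. The point is the centre of the pocket's floor; axes of the drawer, whose -x is the way it opens.
- pass_nest3 (a point): Pocket 3 of a row of three (along y, 70 mm apart) in the drawer, 105 mm ahead of the housing's front when the drawer is fully out: 54 mm (x) by 62 mm (y), 12 mm deep, between 8 mm wide ribs: a holder fits with 4 mm all round, its long side along the row. The point is the centre of the pocket's floor; axes of the drawer, whose -x is the way it opens.
- reject_nest1 (a point): Pocket 1 of a row of three (along y, 70 mm apart) in the fixed white reject tray, rim 18 mm high: 54 mm (x) by 62 mm (y), 12 mm deep, between 8 mm wide ribs: a holder fits with 4 mm all round, its long side along the row. The point is the centre of the pocket's floor; axes of the tray.
- reject_nest2 (a point): Pocket 2 of a row of three (along y, 70 mm apart) in the fixed white reject tray, rim 18 mm high: 54 mm (x) by 62 mm (y), 12 mm deep, between 8 mm wide ribs: a holder fits with 4 mm all round, its long side along the row. The point is the centre of the pocket's floor; axes of the tray.
- reject_nest3 (a point): Pocket 3 of a row of three (along y, 70 mm apart) in the fixed white reject tray, rim 18 mm high: 54 mm (x) by 62 mm (y), 12 mm deep, between 8 mm wide ribs: a holder fits with 4 mm all round, its long side along the row. The point is the centre of the pocket's floor; axes of the tray.
- drawer_handle (a point): Middle of the drawer's level steel bar handle, 11 mm thick, 130 mm long (y), axis 35 mm off the front panel and 36 mm below the housing's top. Axes of the drawer, which pulls out along -x. Its front panel is 15 mm thick, 286 mm wide and rises 26 mm above the bar's axis; its other walls rise 38 mm above the pocket floors.
- drawer (a joint): How far the drawer is out, in m: 0 fully home, 0.18 fully out at its stop. It slides with about 1.5 N of friction, stays where it is left, and starts home or up to 0.03 ajar.
- unit: Low white drawer housing, 290 x 290 x 112 mm, fixed on the bench; origin at the centre of its underside, open front towards -x, covered by the drawer's front panel. Cell cases and a tissue pack up to 60 mm high lie on the back half of its top.
- mat: Grey bench mat 340 x 200 x 3 mm, fixed, on which the holders stand at the start; origin at the centre of its underside.
- wash_bottle: Wash bottle, 200 mm tall, 72 mm across; a bystander. Origin: centre of its underside.
- beaker: Glass beaker, 95 mm tall, 78 mm across; a bystander. Origin: centre of its underside.
- reagent: Amber bottle, 140 mm tall, 68 mm across; a bystander. Origin: centre of its underside.
Things that resemble listed ones, but are neither listed nor needed, are in the scene too. What is shaped like the holder1 but pink is not meant. Leave any purple look-alike of the holder2 alone.

How it is judged:
By the outcome, as a careful person would: the job done as asked, in the order asked, and still so for the second after the job is handed in, with the robot touching nothing.
Of holder1, holder2, holder3, holder4, holder5, holder6 only 4 to 6 are there at a start; the rules pass over those that are not, and their reading is None.
At some moment in a run one of holder1, holder2, holder3, holder4, holder5, holder6 may be knocked a few centimetres aside while the robot is not near it.
It also fails if it takes over 210 s, if anything falls off the work surface, if the arm or the gripper's body presses on something with over 40 N, if the wrist force passes 120 N, or if a joint passes its speed limit or range.

ROBOT

A 6-joint arm with a two-finger parallel gripper is mounted at the origin on the work surface. World frame = base frame: x ahead of the robot, y to its left, z up, the work surface at z = 0. Lengths are in mm, angles in degrees, forces in N, time in s.
With the tool pointing down it reaches from about 300 to 850 mm from the base axis. Payload 4.2 kg.
Tool frame: the origin (TCP) lies on the centre line of the jaws, within the pads' length; the fingertips stand 14 mm ahead of it and the grasp point (between the pads) lies 5 mm behind it; z points along the fingers, y is the line along which they close (so a half turn about z gives the same grasp; the last joint's range is limited). The gripper opens to 91 mm and grips with 3 to 60 N. Pads are 32 mm wide; open, the fingers measure 118 mm over their backs; the gripper's body (76 mm by 178 mm) begins 60 mm behind the grasp point.
Start: joints at [74.542, 18.312, 89.639, -0, 72.044, -1.146], TCP at [142.147, 557.168, 227.976] pointing down, gripper open.
Joint ranges: [-177.97, 177.97], [-48.28, 115.42], [12.27, 149.76], [-77.06, 257.06], [2.81, 150.46], [-146.56, 146.56]. Speed limits (degrees/s): [147.25, 147.25, 180, 180, 180, 180].

INTERFACE

Orientations are given as [roll, pitch, yaw] about the fixed x, y, z axes, in that order (R = Rz(yaw) Ry(pitch) Rx(roll)).
In Python, from workcell import * gives the robot as it stands. The module is installed in compiled form; this text tells all that it offers.
- The arm moves only by the shell command python3 -m crank 'ROWS' [FORCE]. ROWS is JSON, a list of rows, each an object of numbers: "grip": the finger opening in m, from 0 to 0.0912; "x", "y", "z": the shift along the tool's x, y, z in m; "yaw": the turn about the tool's z in rad. In form: [{"grip": .., "x": .., "y": .., "z": .., "yaw": ..}, ...]. A call has exactly 5 rows; each row is the pose to reach, as a shift and turn from the pose commanded when the call began, along the tool's axes at that moment; what a row does not reach only later rows make up. A row lasts 1/12 s, in which the tool goes at most 41.7 mm and 7.16 degrees, less where a joint would pass 70% of its speed; a pose out of reach is approached as far as the arm can. A call with a gripper value outside its range is refused whole. The fingers move at their own pace and stop on an object; FORCE is the grip in N (left out, the last holds). Time passes only in rows, so rows that repeat a pose let the fingers close, or fill a call up. It gives the time, the measured TCP pose, the force, the opening and the grip force at its end, in the units of the state.
- state(): the state, without advancing time (a new reading comes with each control period).
- grab_frame(name): name is "scene" or "top" or "wrist"; returns the picture (420x560x3 uint8, red, green, blue); there is no depth.
- camera_model(name): a dict with "intrinsics" (3x3 intrinsics, pixels), "R" (3x3) and "t" (3): a world point X has camera coordinates R X + t. Camera axes: x right, y down, z forward; pixel columns grow to the right and rows downward; lengths in mm; the calibration is good to about 2 mm. A picture is of the moment at which its call begins: read the wrist's pose just before it. camera_model takes no time and is no camera call; for the wrist camera it gives the pose at the moment of the call.
- job_done(): hands the job in; it is judged then, once.
The state is a dict: "time_s": time; "qpos": joint angles; "qvel": joint speeds; "effort": joint torques, N m; "ee_pos": TCP position; "ee_rot": TCP orientation; "force": force on the tool from outside, world axes, zero at the start; "torque": the same for the moment, N m; "gripper_width": finger opening in mm; "gripper_force": force on a finger pad.
Only numpy, scipy, OpenCV 4.12 (cv2) and the standard library are available. Lean on these libraries where they do the work, as an engineer would, in place of code of your own. Each camera call takes 0.05 s, during which the arm holds its last target. There are 200 camera calls.

## Working session

There is one attempt and no reset: what is moved stays moved. The work goes in short steps, Python scripts to look and compute and a shell command to move; the robot and the scene stay as the last step left them, time stands still between calls to the robot, and variables do not carry over. Pictures are saved under pics/ and viewed, at most 14 in all, crops included, and the job is handed in when it is done.

```bash
mkdir -p pics; python3 - <<'E'
from workcell import *
import cv2
s=state();print(s['time_s'],s['ee_pos'],s['ee_rot'],s['force'],s['gripper_width'])
for n in ['scene','top']:
    cv2.imwrite(f'pics/{n}0.png',grab_frame(n)[:,:,::-1]); c=camera_model(n); print(n,c['intrinsics'],c['R'],c['t'])
E
```

```text
0.0 [142.02610125 556.70051249 227.11616766] [-1.79900178e+02 -1.17450309e-03  1.65687660e+02] [-0.15166203  0.80319108 -0.43539537] 91.22021736851754
scene [[386.09245415   0.         276.88300311]
 [  0.         386.09245415 209.13257507]
 [  0.           0.           1.        ]] [[-0.7847838   0.61976812 -0.00136552]
 [ 0.44129959  0.55724761 -0.7033703 ]
 [-0.43516555 -0.55259622 -0.71082231]] [ 416.33484786 -159.99835002 1372.42289848]
top [[415.91990016   0.         269.28920645]
 [  0.         415.91990016 206.17070897]
 [  0.           0.           1.        ]] [[-0.0260963  -0.99964906  0.00455517]
 [-0.97535802  0.02446302 -0.21926762]
 [ 0.21907924 -0.010165   -0.97565412]] [  10.84918086  519.1654327  1317.89094479]
```

View pics/top0.png

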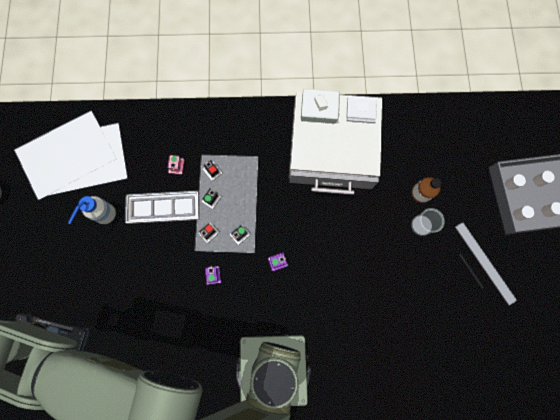

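View pics/scene0.png

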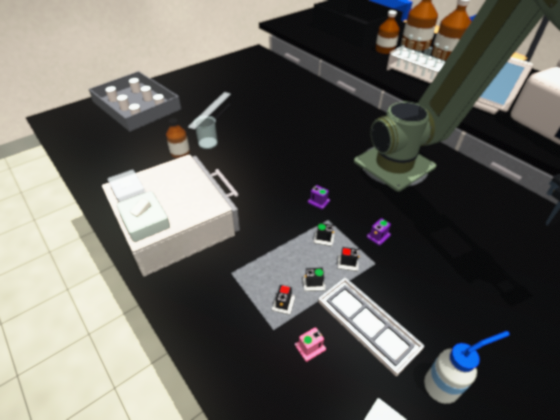

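```bash
cat > h.py <<'E'
from workcell import *
import numpy as np, cv2
def cam(n):
    c=camera_model(n); return tuple(np.array(c[k],float) for k in('intrinsics','R','t'))
def bp(c,uv,z):
    K,R,t=c; d=R.T@np.linalg.inv(K)@np.array([uv[0],uv[1],1.]); o=-R.T@t
    return o+d*(z-o[2])/d[2]
def proj(c,X):
    K,R,t=c; p=K@(R@np.array(X,float)+t); return p[:2]/p[2]
def tri(cs,uvs):
    A=[];b=[]
    for c,uv in zip(cs,uvs):
        K,R,t=c; d=R.T@np.linalg.inv(K)@np.array([uv[0],uv[1],1.]); d/=np.linalg.norm(d)
        P=np.eye(3)-np.outer(d,d); A.append(P); b.append(P@(-R.T@t))
    A=np.vstack(A); b=np.hstack(b); X=np.linalg.lstsq(A,b,rcond=None)[0]
    return X, np.linalg.norm(A@X-b)
def blobs(im,col,amin=8):
    h=cv2.cvtColor(im,cv2.COLOR_RGB2HSV); H,S,V=h[...,0],h[...,1],h[...,2]
    m=((H<8)|(H>172)) if col=='red' else ((H>45)&(H<85))
    m=(m&(S>130)&(V>70)).astype(np.uint8)
    n,l,st,ce=cv2.connectedComponentsWithStats(m)
    return [(ce[i],st[i,4]) for i in range(1,n) if st[i,4]>=amin]
def Rtool(s):
    from scipy.spatial.transform import Rotation as Ro
    return Ro.from_euler('xyz',s['ee_rot'],degrees=True).as_matrix()
def shift(X,s=None):
    s=s or state(); return Rtool(s).T@(np.array(X)-s['ee_pos'])
E
python3 - <<'E'
from h import *
np.set_printoptions(precision=1,suppress=True)
T,S=cam('top'),cam('scene'); it,isc=[cv2.cvtColor(cv2.imread(f'pics/{n}0.png'),cv2.COLOR_BGR2RGB) for n in('top','scene')]
for col in('red','green'):
    sb=blobs(isc,col)
    for ce,a in blobs(it,col):
        if ce[1]>300: continue
        X=bp(T,ce,53); 
        best=[(tri([T,S],[ce,q[0]]),q) for q in sb]; best=min(best,key=lambda b:b[0][1])
        print(col,ce,a,X,'tri',best[0][0],best[0][1])
for n,uv,z in [('handle',(333,189),76),('handleL',(313,189),76),('handleR',(353,190),76),('front tl',(290,181),112),('front tr',(379,186),112),('back tl',(298,92),112),('tray1',(142,208),6),('tray2',(163,207.5),6),('tray3',(184,206.5),6),('mat tl',(201,155),3),('mat br',(255,253),3),('mat bl',(195,251),3),('mat tr',(258,157),3),('wash',(103,213),0),('beaker',(425,228),0),('purp',(278,262),50),('purp',(213,275),50),('pink',(176,164),50)]:
    print(n,bp(T,uv,z))
cv2.imwrite('pics/crop1.png',cv2.resize(it[80:290,120:390,::-1],None,fx=2.9,fy=2.85,interpolation=cv2.INTER_CUBIC))
K,R,t=cam('wrist'); print(K, -R.T@t, R, state()['ee_pos'])
E
```

```text
red [212.  168.8] 46 [654.7 188.   53. ] tri [655.1 187.9  52.5] 0.301856175906552
red [208.3 228.3] 43 [450.9 199.2  53. ] tri [451.4 198.8  52.3] 0.7911568583600899
green [173.6 158.6] 13 [694.2 318.6  53. ] tri [695.5 319.2  49.8] 0.29655852710784814
green [207.5 197.7] 31 [554.3 202.7  53. ] tri [554.6 202.4  52.8] 0.5594399315027292
green [240.8 230.1] 27 [442.4  93.   53. ] tri [442.8  92.4  53.4] 0.9208190888001745
green [274.8 261. ] 19 [338.8 -15.5  53. ] tri [339.  -15.7  51.8] 0.30911812332651056
green [211. 277.] 21 [293.2 189.7  53. ] tri [293.  189.8  53.6] 0.3635553909228258
handle [ 567.8 -213.6   76. ]
handleL [ 569.5 -147.7   76. ]
handleR [ 562.8 -279.3   76. ]
front tl [588.4 -70.7 112. ]
front tr [ 564.6 -355.9  112. ]
back tl [ 900.3 -109.3  112. ]
tray1 [535.4 433.1   6. ]
tray2 [535.3 361.4   6. ]
tray3 [537.  289.5   6. ]
mat tl [723.  233.6   3. ]
mat br [371.7  49.1   3. ]
mat bl [383.6 250.4   3. ]
mat tr [710.6  32.2   3. ]
wash [522.5 567.8   0. ]
beaker [ 442.5 -532.6    0. ]
purp [335.6 -25.8  50. ]
purp [299.5 183.7  50. ]
pink [675.8 310.7  50. ]
[[354.4   0.  279.5]
 [  0.  354.4 210.9]
 [  0.    0.    1. ]] [ 69.5 576.2 384.4] [[ 0.2  1.  -0. ]
 [ 0.9 -0.2  0.3]
 [ 0.3 -0.1 -1. ]] [142.  556.8 227.2]
```

View pics/crop1.png

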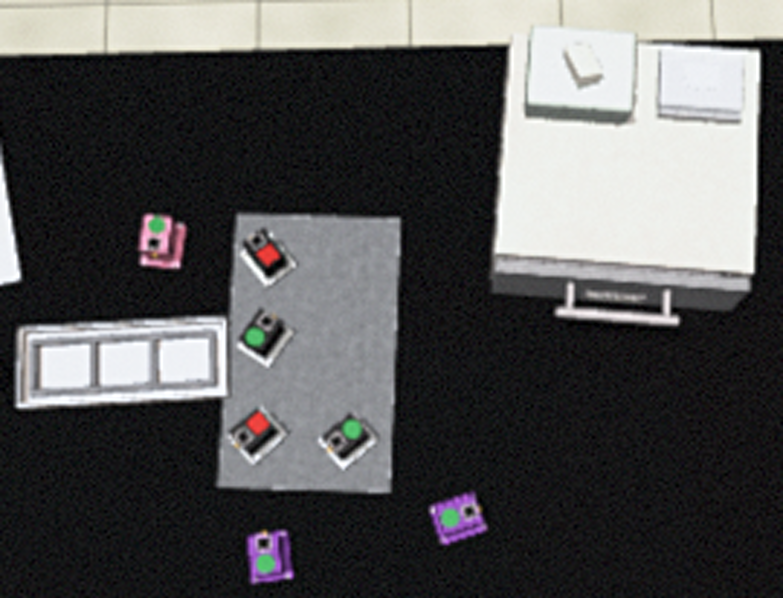

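```bash
A='x'; python3 -m crank '[{"grip":0.09,"x":-0.036,"y":-0.018,"z":0,"yaw":0},{"grip":0.09,"x":-0.072,"y":-0.036,"z":0,"yaw":0},{"grip":0.09,"x":-0.108,"y":-0.054,"z":0,"yaw":0},{"grip":0.09,"x":-0.144,"y":-0.072,"z":0,"yaw":0},{"grip":0.09,"x":-0.18,"y":-0.09,"z":0,"yaw":0}]'
python3 -m crank '[{"grip":0.09,"x":-0.036,"y":-0.018,"z":0,"yaw":0},{"grip":0.09,"x":-0.072,"y":-0.036,"z":0,"yaw":0},{"grip":0.09,"x":-0.108,"y":-0.054,"z":0,"yaw":0},{"grip":0.09,"x":-0.144,"y":-0.072,"z":0,"yaw":0},{"grip":0.09,"x":-0.18,"y":-0.09,"z":0,"yaw":0}]'
python3 -m crank '[{"grip":0.09,"x":-0.02,"y":-0.01,"z":0,"yaw":0.12},{"grip":0.09,"x":-0.04,"y":-0.02,"z":0,"yaw":0.24},{"grip":0.09,"x":-0.06,"y":-0.03,"z":0,"yaw":0.36},{"grip":0.09,"x":-0.08,"y":-0.04,"z":0,"yaw":0.48},{"grip":0.09,"x":-0.094,"y":-0.047,"z":0,"yaw":0.6}]'
python3 -m crank '[{"grip":0.09,"x":0,"y":0,"z":0,"yaw":0.12},{"grip":0.09,"x":0,"y":0,"z":0,"yaw":0.24},{"grip":0.09,"x":0,"y":0,"z":0,"yaw":0.36},{"grip":0.09,"x":0,"y":0,"z":0,"yaw":0.48},{"grip":0.09,"x":0,"y":0,"z":0,"yaw":0.6}]'
python3 -m crank '[{"grip":0.09,"x":0,"y":0,"z":0,"yaw":0.12},{"grip":0.09,"x":0,"y":0,"z":0,"yaw":0.18},{"grip":0.09,"x":0,"y":0,"z":0,"yaw":0.18},{"grip":0.09,"x":0,"y":0,"z":0,"yaw":0.18},{"grip":0.09,"x":0,"y":0,"z":0,"yaw":0.18}]'
python3 - <<'E'
from h import *
s=state();print(s['time_s'],s['ee_pos'],s['ee_rot'],s['qpos'])
c=cam('wrist');im=grab_frame('wrist');cv2.imwrite('pics/w1.png',im[:,:,::-1]);np.savez('w1.npz',K=c[0],R=c[1],t=c[2])
E
```

```text
time_s: 0.52
ee_pos: [295.1, 423.9, 227.6]
ee_rot: [-180.0, -0.0, 165.7]
force: [0.2, 1.3, -0.4]
gripper_width: 90.2
gripper_force: 0.0
time_s: 0.93
ee_pos: [447.5, 292.1, 227.7]
ee_rot: [-180.0, -0.0, 165.7]
force: [1.0, 0.9, 0.2]
gripper_width: 90.0
gripper_force: 0.0
time_s: 1.35
ee_pos: [527.1, 223.4, 227.4]
ee_rot: [-180.0, 0.0, 130.9]
force: [-0.7, -0.0, 1.5]
gripper_width: 90.1
gripper_force: 0.0
time_s: 1.77
ee_pos: [525.7, 224.8, 227.4]
ee_rot: [-179.9, 0.0, 96.6]
force: [-1.0, 0.2, 1.0]
gripper_width: 90.1
gripper_force: 0.0
time_s: 2.18
ee_pos: [525.8, 225.0, 227.7]
ee_rot: [-180.0, 0.0, 86.7]
force: [0.9, -0.1, -0.7]
gripper_width: 90.2
gripper_force: 0.0
2.1833 [525.81587233 224.9572797  227.72015439] [-1.79976619e+02  5.47882965e-03  8.67009315e+01] [2.20074513e+01 1.80557095e+01 9.00546095e+01 5.30345251e-03
 7.19131602e+01 2.53048734e+01]
```

View pics/w1.png

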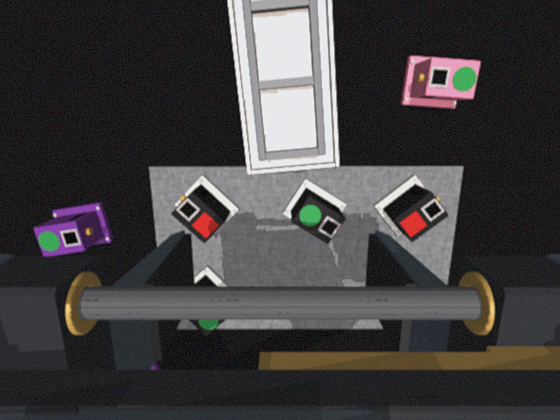

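```bash
cat >> h.py <<'E'
def rect(x,y,yaw,lx,ly,z,ox=0,oy=0):
    a=np.deg2rad(yaw); r=np.array([[np.cos(a),-np.sin(a)],[np.sin(a),np.cos(a)]])
    return [np.r_[r@np.array([ox+sx*lx/2,oy+sy*ly/2])+[x,y],z] for sx,sy in((-1,-1),(1,-1),(1,1),(-1,1))]
def draw(im,c,P,col,k,off):
    q=np.array([(proj(c,p)-off+.5)*k-.5 for p in P])*16
    cv2.polylines(im,[q.round().astype(np.int32)],True,col,1,cv2.LINE_AA,4)
def refine(im,c,col,well,z=53):
    "holder pose: tag blob centroid + well pixel, returns x,y,yaw"
    w=bp(c,well,z); b=min(blobs(im,col,20),key=lambda b:np.linalg.norm(bp(c,b[0],z)-w)); t=bp(c,b[0],z)
    d=t-w; return *((t+w)/2)[:2],np.degrees(np.arctan2(d[1],d[0])),np.linalg.norm(d),t
E
python3 - <<'E'
from h import *
np.set_printoptions(precision=1,suppress=True)
f=np.load('w1.npz');c=(f['K'],f['R'],f['t']);im=cv2.imread('pics/w1.png')[:,:,::-1].copy()
off=np.array([160,0]);k=2.5
o=cv2.resize(im[0:250,160:480,::-1],None,fx=k,fy=k,interpolation=cv2.INTER_CUBIC)
for col,w in(('red',(186.5,208)),('green',(329,227)),('red',(433,209))):
    x,y,a,d,t=refine(im,c,col,w);print(col,x,y,a,d,t)
    draw(o,c,rect(x,y,a,44,32,53),(255,255,0),k,off);draw(o,c,rect(x,y,a,54,46,11),(0,255,255),k,off)
# tray from pocket guesses
p3=bp(c,(290,119.5),6);p2=bp(c,(282,45.5),6);d=p2-p3;a=np.degrees(np.arctan2(-d[0],d[1]));print('tray',p3,p2,a,np.linalg.norm(d))
for i in(0,1):
    p=p3+d*i; draw(o,c,rect(p[0],p[1],a,54,62,6),(0,0,255),k,off); draw(o,c,rect(p[0],p[1],a,54,62,18),(0,160,0),k,off)
cv2.imwrite('pics/w1o.png',o)
E
```

```text
red 442.1578316580944 208.38469101727895 -48.4681387332167 23.95344748962763 [450.1 199.4  53. ]
green 562.4681395974071 196.9471872397809 143.8428150389097 22.82941726611499 [553.3 203.7  53. ]
red 663.2410944241041 195.95393685073398 -143.806675682378 23.32967687904462 [653.8 189.1  53. ]
tray [539.7 293.8   6. ] [535.3 364.6   6. ] 3.5506955010434975 70.93624045072339
```

View pics/w1o.png

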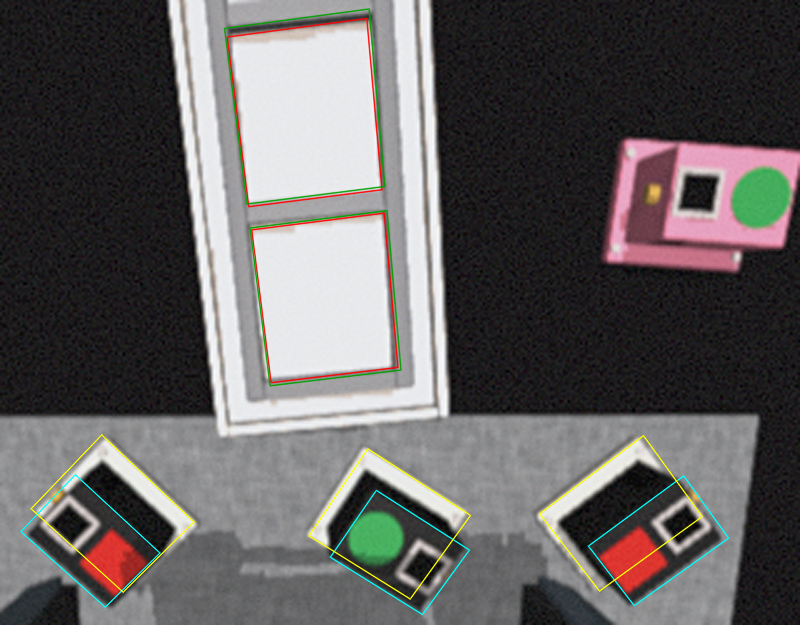

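```bash
python3 - <<'E'
from h import *
T,S=cam('top'),cam('scene'); it,isc=cv2.imread('pics/top0.png'),cv2.imread('pics/scene0.png')
a=cv2.resize(it[140:230,270:400],None,fx=6,fy=3*2,interpolation=cv2.INTER_CUBIC)[:300]
a=cv2.resize(it[160:205,280:390],None,fx=6,fy=6,interpolation=cv2.INTER_CUBIC)
b=cv2.resize(isc[155:205,180:290],None,fx=6,fy=6,interpolation=cv2.INTER_CUBIC)
cv2.imwrite('pics/hd.png',np.vstack([a,b]));print(a.shape,b.shape)
E
```

```text
(270, 660, 3) (300, 660, 3)
```

View pics/hd.png

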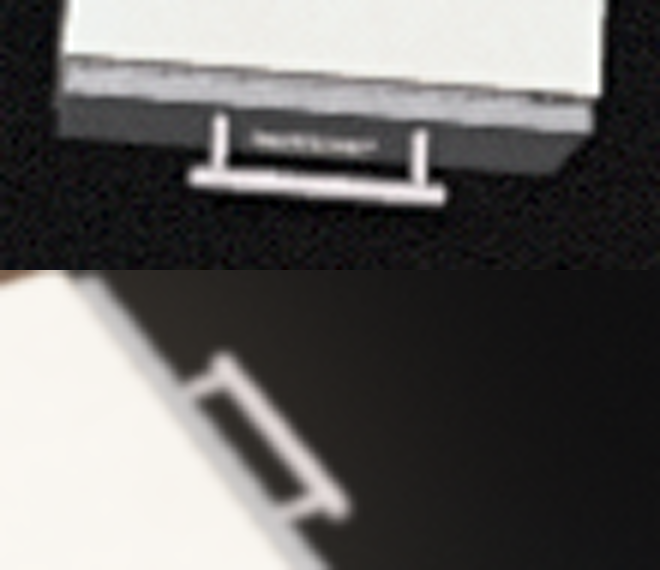

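```bash
python3 - <<'E'
from h import *
np.set_printoptions(precision=1,suppress=True)
T,S=cam('top'),cam('scene')
L=tri([T,S],[(312.2,189.3),(237,194.8)]);R=tri([T,S],[(353.8,192.3),(217.3,170.3)])
print(L,R)
for z in(76,): 
    l,r=bp(T,(312.2,189.3),z),bp(T,(353.8,192.3),z);d=l-r;print(l,r,(l+r)/2,np.degrees(np.arctan2(-d[0],d[1])),np.linalg.norm(d))
m=(l+r)/2
e1,e2=bp(T,(290.5,169.3),112),bp(T,(379,176),112);d=e1-e2;print('housing front top',e1,e2,np.degrees(np.arctan2(-d[0],d[1])),np.linalg.norm(d))
print('shift to above',shift([m[0],m[1],227.7])/1000)
E
```

```text
(array([ 568.3, -144.7,   75.4]), np.float64(0.7287544061332168)) (array([ 553.8, -280.3,   75. ]), np.float64(2.5921755517685874))
[ 568.5 -145.    76. ] [ 554.9 -281.4   76. ] [ 561.7 -213.2   76. ] -5.6969948920325875 137.0489058967589
housing front top [627.7 -73.7 112. ] [ 598.  -358.7  112. ] -5.942072363201204 286.5056651210368
shift to above [-0.4  0.1  0. ]
```

```bash
python3 -m crank '[{"grip":0.028,"x":-0.04,"y":0.006,"z":0,"yaw":0.01},{"grip":0.028,"x":-0.08,"y":0.012,"z":0,"yaw":0.02},{"grip":0.028,"x":-0.12,"y":0.018,"z":0,"yaw":0.03},{"grip":0.028,"x":-0.16,"y":0.023,"z":0,"yaw":0.04},{"grip":0.028,"x":-0.2,"y":0.028,"z":0,"yaw":0.044}]' 30 >/dev/null
python3 -m crank '[{"grip":0.028,"x":-0.04,"y":0.004,"z":0,"yaw":0},{"grip":0.028,"x":-0.08,"y":0.009,"z":0,"yaw":0},{"grip":0.028,"x":-0.12,"y":0.013,"z":0,"yaw":0},{"grip":0.028,"x":-0.16,"y":0.018,"z":0,"yaw":0},{"grip":0.028,"x":-0.2,"y":0.022,"z":0,"yaw":0}]'
python3 - <<'E'
from h import *
s=state();print(s['ee_rot'],shift([561.7,-213.2,71],s))
E
```

```text
time_s: 3.07
ee_pos: [543.2, -179.5, 228.1]
ee_rot: [180.0, -0.0, 84.1]
force: [-0.0, 0.3, 0.0]
gripper_width: 29.1
gripper_force: 0.0
[ 1.79971963e+02 -6.90590542e-03  8.41456037e+01] [-31.64851335  21.78314856 157.07393128]
```

```bash
python3 -m crank '[{"grip":0.028,"x":-0.031,"y":0.021,"z":0,"yaw":0},{"grip":0.028,"x":-0.031,"y":0.021,"z":0.03,"yaw":0},{"grip":0.028,"x":-0.031,"y":0.021,"z":0.06,"yaw":0},{"grip":0.028,"x":-0.031,"y":0.021,"z":0.09,"yaw":0},{"grip":0.028,"x":-0.031,"y":0.021,"z":0.10,"yaw":0}]'
python3 -m crank '[{"grip":0.028,"x":0,"y":0,"z":0.012,"yaw":0},{"grip":0.028,"x":0,"y":0,"z":0.024,"yaw":0},{"grip":0.028,"x":0,"y":0,"z":0.036,"yaw":0},{"grip":0.028,"x":0,"y":0,"z":0.048,"yaw":0},{"grip":0.028,"x":0,"y":0,"z":0.057,"yaw":0}]'
python3 -m crank '[{"grip":0.02,"x":0,"y":0,"z":0,"yaw":0},{"grip":0.013,"x":0,"y":0,"z":0,"yaw":0},{"grip":0.008,"x":0,"y":0,"z":0,"yaw":0},{"grip":0.005,"x":0,"y":0,"z":0,"yaw":0},{"grip":0.005,"x":0,"y":0,"z":0,"yaw":0}]' 20
```

```text
time_s: 3.48
ee_pos: [558.5, -209.9, 123.5]
ee_rot: [-179.6, -0.1, 84.1]
force: [-0.8, 0.0, -1.0]
gripper_width: 27.9
gripper_force: 0.0
time_s: 3.9
ee_pos: [561.4, -210.4, 70.8]
ee_rot: [180.0, 0.0, 84.1]
force: [0.4, 0.3, 0.1]
gripper_width: 27.6
gripper_force: 0.0
time_s: 4.32
ee_pos: [562.0, -210.7, 71.8]
ee_rot: [179.9, 0.0, 84.1]
force: [1.0, 0.3, 0.0]
gripper_width: 10.7
gripper_force: 20.0
```

```bash
python3 -m crank '[{"grip":0.005,"x":0,"y":-0.01,"z":0,"yaw":0},{"grip":0.005,"x":0,"y":-0.03,"z":0,"yaw":0},{"grip":0.005,"x":0,"y":-0.06,"z":0,"yaw":0},{"grip":0.005,"x":0,"y":-0.09,"z":0,"yaw":0},{"grip":0.005,"x":0,"y":-0.11,"z":0,"yaw":0}]'
python3 -m crank '[{"grip":0.005,"x":0,"y":-0.015,"z":0,"yaw":0},{"grip":0.005,"x":0,"y":-0.03,"z":0,"yaw":0},{"grip":0.005,"x":0,"y":-0.04,"z":0,"yaw":0},{"grip":0.005,"x":0,"y":-0.05,"z":0,"yaw":0},{"grip":0.005,"x":0,"y":-0.055,"z":0,"yaw":0}]'
python3 -m crank '[{"grip":0.005,"x":0,"y":-0.003,"z":0,"yaw":0},{"grip":0.005,"x":0,"y":-0.006,"z":0,"yaw":0},{"grip":0.005,"x":0,"y":-0.009,"z":0,"yaw":0},{"grip":0.005,"x":0,"y":-0.012,"z":0,"yaw":0},{"grip":0.005,"x":0,"y":-0.014,"z":0,"yaw":0}]'
```

```text
time_s: 4.73
ee_pos: [450.0, -198.8, 71.8]
ee_rot: [179.9, 0.0, 84.1]
force: [1.6, 0.5, 0.7]
gripper_width: 10.6
gripper_force: 20.0
time_s: 5.15
ee_pos: [396.5, -193.1, 71.8]
ee_rot: [179.9, -0.0, 84.1]
force: [2.3, 5.5, 4.0]
gripper_width: 10.2
gripper_force: 20.0
time_s: 5.57
ee_pos: [387.0, -192.2, 71.8]
ee_rot: [179.4, -0.0, 83.9]
force: [14.6, 7.6, -6.2]
gripper_width: 10.1
gripper_force: 20.0
```

```bash
python3 -m crank '[{"grip":0.02,"x":0,"y":0.002,"z":0,"yaw":0},{"grip":0.028,"x":0,"y":0.004,"z":0,"yaw":0},{"grip":0.028,"x":0,"y":0.004,"z":0,"yaw":0},{"grip":0.028,"x":0,"y":0.004,"z":-0.01,"yaw":0},{"grip":0.028,"x":0,"y":0.004,"z":-0.04,"yaw":0}]' >/dev/null
python3 -m crank '[{"grip":0.028,"x":0,"y":0,"z":-0.04,"yaw":0},{"grip":0.028,"x":0,"y":0,"z":-0.08,"yaw":0},{"grip":0.05,"x":-0.02,"y":0.02,"z":-0.108,"yaw":0},{"grip":0.09,"x":-0.05,"y":0.04,"z":-0.11,"yaw":0},{"grip":0.09,"x":-0.08,"y":0.06,"z":-0.11,"yaw":0}]'
python3 -m crank '[{"grip":0.09,"x":0,"y":0.01,"z":0,"yaw":0},{"grip":0.09,"x":0,"y":0.01,"z":0,"yaw":0},{"grip":0.09,"x":0,"y":0.01,"z":0,"yaw":0},{"grip":0.09,"x":0,"y":0.01,"z":0,"yaw":0},{"grip":0.09,"x":0,"y":0.01,"z":0,"yaw":0}]'
cat > look.py <<'E'
import sys
from h import *
n=sys.argv[1];c=cam('wrist');cv2.imwrite(f'pics/{n}.png',grab_frame('wrist')[:,:,::-1]);np.savez(n+'.npz',K=c[0],R=c[1],t=c[2])
E
python3 look.py d1
python3 -m crank '[{"grip":0.09,"x":0,"y":0.03,"z":0,"yaw":0},{"grip":0.09,"x":0,"y":0.06,"z":0,"yaw":0},{"grip":0.09,"x":0,"y":0.09,"z":0,"yaw":0},{"grip":0.09,"x":0,"y":0.09,"z":0,"yaw":0},{"grip":0.09,"x":0,"y":0.09,"z":0,"yaw":0}]'
python3 look.py d2
python3 -c "
import cv2,numpy as np
a,b=cv2.imread('pics/d1.png'),cv2.imread('pics/d2.png')
cv2.imwrite('pics/d12.png',np.vstack([cv2.resize(i[0:210],None,fx=1.4,fy=1.4,interpolation=2) for i in(a,b)]))"
```

```text
time_s: 6.4
ee_pos: [439.5, -279.8, 223.7]
ee_rot: [179.8, 0.2, 84.2]
force: [0.3, 0.1, -0.2]
gripper_width: 45.0
gripper_force: 0.0
time_s: 6.82
ee_pos: [447.4, -278.2, 220.6]
ee_rot: [-179.9, -0.0, 84.1]
force: [-0.2, -0.0, 0.5]
gripper_width: 78.8
gripper_force: 0.0
time_s: 7.28
ee_pos: [538.3, -287.9, 220.3]
ee_rot: [-179.9, -0.0, 84.2]
force: [-0.7, -0.4, 0.1]
gripper_width: 89.6
gripper_force: 0.0
```

View pics/d12.png

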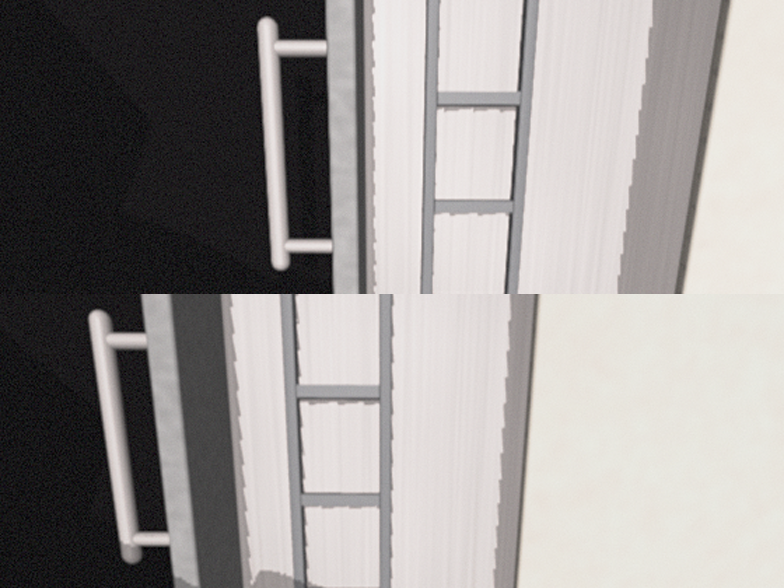

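```bash
python3 - <<'E'
from h import *
np.set_printoptions(precision=1,suppress=True)
C=[]
for n in('d1','d2'):
    f=np.load(n+'.npz');C.append((f['K'],f['R'],f['t']))
P={'TL':((437,106),(300,104.5)),'TR':((518,105.5),(379.5,103)),'BL':((434,200.5),(302,200.5)),'BR':((514.5,200.5),(381,199)),
 'hT':((267,22),(99,21)),'hB':((280,264),(131,262)) }
Q={}
for k,(a,b) in P.items():
    X,e=tri(C,[np.array(a)/1.4,np.array(b)/1.4]);Q[k]=X;print(k,X,e)
m=sum(Q[k] for k in('TL','TR','BL','BR'))/4;print(m,[np.linalg.norm(Q[a]-Q[b]) for a,b in(('TL','TR'),('TL','BL'),('TR','BR'))])
d=Q['hT']-Q['hB'];a=np.degrees(np.arctan2(-d[0],d[1]));print('handle mid',(Q['hT']+Q['hB'])/2,a,np.linalg.norm(d))
d=(Q['TL']+Q['TR']-Q['BL']-Q['BR']);print('nest yaw',np.degrees(np.arctan2(-d[0],d[1])))
E
python3 - <<'E'
from h import *
ims=[]
for n in('d1','d2'):
    f=np.load(''+n+'.npz');c=(f['K'],f['R'],f['t']);im=cv2.imread(f'pics/{n}.png')
    k=2;off=np.array([80 if n=='d2' else 160,0]);o=cv2.resize(im[0:150,int(off[0]):int(off[0])+370],None,fx=k,fy=k,interpolation=cv2.INTER_CUBIC)
    a=np.deg2rad(-5.9);h=np.array([387,-192.2]);X=np.array([np.cos(a),np.sin(a)]);Y=np.array([-X[1],X[0]])
    for z,col in((50,(0,0,255)),):
        for i in(-1,0,1):
            p=h+125*X+70*i*Y;draw(o,c,rect(p[0],p[1],-5.9,54,62,z),col,k,off)
    draw(o,c,rect(h[0],h[1],-5.9,11,130,76),(0,200,0),k,off)
    ims.append(o)
cv2.imwrite('pics/d12o.png',np.vstack(ims))
E
```

```text
TL [ 487.8 -171.8   25. ] 0.2858705200615767
TR [ 540.6 -176.9   28.9] 0.7470279054732154
BL [ 480.5 -233.7   28.8] 0.36031390721685735
BR [ 535.2 -238.4   32.7] 0.38647859691194303
hT [ 394.  -124.5   78.1] 0.09516275977428205
hB [ 379.7 -257.6   78.5] 0.4777050534210058
[ 511.  -205.2   28.8] [np.float64(53.26542819030804), np.float64(62.44997990260001), np.float64(61.84383423672592)]
handle mid [ 386.8 -191.1   78.3] -6.134992852613938 133.83912331938083
nest yaw -5.875757706298296
```

View pics/d12o.png

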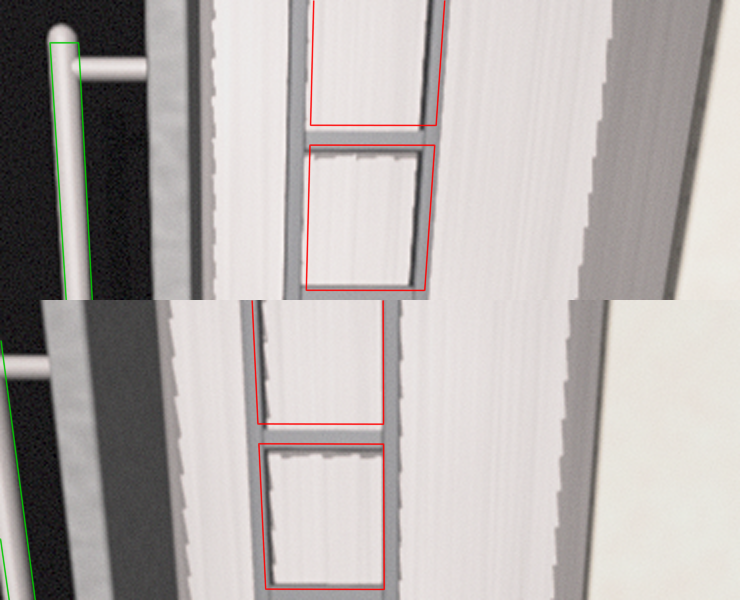

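```bash
python3 -m crank '[{"grip":0.06,"x":0.037,"y":-0.014,"z":0,"yaw":0},{"grip":0.06,"x":0.074,"y":-0.029,"z":0,"yaw":0},{"grip":0.06,"x":0.111,"y":-0.043,"z":0,"yaw":0},{"grip":0.06,"x":0.148,"y":-0.057,"z":0,"yaw":0},{"grip":0.06,"x":0.185,"y":-0.071,"z":0,"yaw":0}]' >/dev/null
python3 -m crank '[{"grip":0.06,"x":0.037,"y":-0.014,"z":0,"yaw":0},{"grip":0.06,"x":0.074,"y":-0.029,"z":0,"yaw":0},{"grip":0.06,"x":0.111,"y":-0.043,"z":0,"yaw":0},{"grip":0.06,"x":0.148,"y":-0.057,"z":0,"yaw":0},{"grip":0.06,"x":0.16,"y":-0.063,"z":0,"yaw":0}]' >/dev/null
python3 -m crank '[{"grip":0.06,"x":0,"y":0,"z":0,"yaw":0},{"grip":0.06,"x":0,"y":0,"z":0,"yaw":0},{"grip":0.06,"x":0,"y":0,"z":0,"yaw":0},{"grip":0.06,"x":0,"y":0,"z":0,"yaw":0},{"grip":0.06,"x":0,"y":0,"z":0,"yaw":0}]'
python3 look.py b1
python3 - <<'E'
from h import *
np.set_printoptions(precision=1,suppress=True)
f=np.load('b1.npz');c=(f['K'],f['R'],f['t']);im=cv2.imread('pics/b1.png')
for col in('red','green'):
    for b,a in blobs(im[:,:,::-1].copy(),col,40):print(col,b,a,bp(c,b,53))
cv2.imwrite('pics/b1z.png',cv2.resize(im[40:240,:],None,fx=1.42,fy=1.42*2/2,interpolation=2))
E
```

```text
time_s: 8.58
ee_pos: [440.3, 67.3, 220.9]
ee_rot: [-180.0, 0.0, 84.0]
force: [0.1, -0.0, 0.1]
gripper_width: 59.7
gripper_force: 0.0
red [520.2  28.4] 668 [653.9 189.6  53. ]
red [276.   42.9] 610 [450.3 199.8  53. ]
green [400.5  22.7] 160 [554.8 204.3  53. ]
green [95.1 75.3] 420 [292.7 190.5  53. ]
green [277.1 176.1] 40 [439.3  87.1  53. ]
```

View pics/b1z.png

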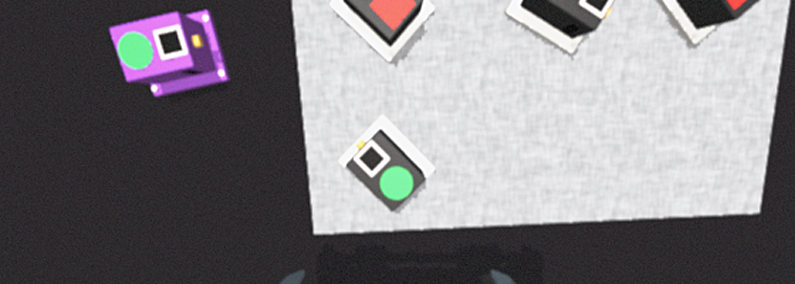

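```bash
python3 - <<'E'
from h import *
f=np.load('b1.npz');c=(f['K'],f['R'],f['t'])
t,w=bp(c,(279.6,168.9),53),bp(c,(261.6,152),53);d=t-w;m=(t+w)/2;print(t,w,m,np.degrees(np.arctan2(d[1],d[0])),np.linalg.norm(d))
s=state();print(s['ee_rot'],shift([m[0],m[1],36],s))
E
```

```text
[442.29385104  93.49137267  53.        ] [427.61289065 110.5495955   53.        ] [434.95337085 102.02048409  53.        ] -49.28345146912317 22.50585621807104
[-1.79991183e+02  6.66740163e-03  8.39895690e+01] [ 33.89158368  -8.92915708 184.85657478]
```

```bash
python3 -m crank '[{"grip":0.06,"x":0.017,"y":-0.005,"z":0.02,"yaw":-0.12},{"grip":0.06,"x":0.034,"y":-0.009,"z":0.04,"yaw":-0.24},{"grip":0.06,"x":0.034,"y":-0.009,"z":0.06,"yaw":-0.36},{"grip":0.06,"x":0.034,"y":-0.009,"z":0.07,"yaw":-0.48},{"grip":0.06,"x":0.034,"y":-0.009,"z":0.08,"yaw":-0.6}]' >/dev/null
python3 -m crank '[{"grip":0.06,"x":0,"y":0,"z":0.01,"yaw":-0.12},{"grip":0.06,"x":0,"y":0,"z":0.02,"yaw":-0.21},{"grip":0.06,"x":0,"y":0,"z":0.05,"yaw":-0.21},{"grip":0.06,"x":0,"y":0,"z":0.08,"yaw":-0.21},{"grip":0.06,"x":0,"y":0,"z":0.105,"yaw":-0.21}]'
python3 -m crank '[{"grip":0.06,"x":0,"y":0,"z":0,"yaw":0},{"grip":0.045,"x":0,"y":0,"z":0,"yaw":0},{"grip":0.035,"x":0,"y":0,"z":0,"yaw":0},{"grip":0.025,"x":0,"y":0,"z":0,"yaw":0},{"grip":0.025,"x":0,"y":0,"z":0,"yaw":0}]' 25
python3 -m crank '[{"grip":0.025,"x":0,"y":0,"z":0,"yaw":0},{"grip":0.025,"x":0,"y":0,"z":-0.03,"yaw":0},{"grip":0.025,"x":0,"y":0,"z":-0.07,"yaw":0},{"grip":0.025,"x":0,"y":0,"z":-0.11,"yaw":0.1},{"grip":0.025,"x":0,"y":0,"z":-0.14,"yaw":0.21}]'
python3 -m crank '[{"grip":0.025,"x":0,"y":0,"z":0,"yaw":0.12},{"grip":0.025,"x":0,"y":0,"z":0,"yaw":0.24},{"grip":0.025,"x":0,"y":0,"z":0,"yaw":0.36},{"grip":0.025,"x":0,"y":0,"z":0,"yaw":0.48},{"grip":0.025,"x":0,"y":0,"z":0,"yaw":0.6}]'
python3 - <<'E'
from h import *
print(shift([504.2,-274.8,180])) 
E
```

```text
time_s: 9.47
ee_pos: [434.7, 102.4, 34.5]
ee_rot: [-180.0, -0.0, 130.4]
force: [0.4, -0.7, -0.0]
gripper_width: 60.6
gripper_force: 0.0
time_s: 9.88
ee_pos: [435.9, 103.3, 37.4]
ee_rot: [179.8, 0.1, 130.5]
force: [0.5, 0.6, -0.4]
gripper_width: 36.2
gripper_force: 0.0
time_s: 10.3
ee_pos: [435.2, 103.3, 179.4]
ee_rot: [179.8, 0.1, 118.2]
force: [1.1, -0.5, -1.6]
gripper_width: 31.6
gripper_force: 24.9
time_s: 10.72
ee_pos: [434.4, 103.1, 176.4]
ee_rot: [180.0, -0.0, 83.8]
force: [-0.0, -0.3, -1.0]
gripper_width: 31.7
gripper_force: 24.9
[-368.12993636  110.41159212   -3.59992802]
```

```bash
python3 -m crank '[{"grip":0.025,"x":-0.037,"y":0.011,"z":0,"yaw":0},{"grip":0.025,"x":-0.074,"y":0.022,"z":0,"yaw":0},{"grip":0.025,"x":-0.111,"y":0.033,"z":0,"yaw":0},{"grip":0.025,"x":-0.148,"y":0.044,"z":0,"yaw":0},{"grip":0.025,"x":-0.185,"y":0.055,"z":0,"yaw":0}]' >/dev/null
python3 -m crank '[{"grip":0.025,"x":-0.037,"y":0.011,"z":0,"yaw":0},{"grip":0.025,"x":-0.074,"y":0.022,"z":0,"yaw":0},{"grip":0.025,"x":-0.111,"y":0.033,"z":0,"yaw":0},{"grip":0.025,"x":-0.148,"y":0.044,"z":0,"yaw":0},{"grip":0.025,"x":-0.183,"y":0.055,"z":0,"yaw":0}]' >/dev/null
python3 -m crank '[{"grip":0.025,"x":0,"y":0,"z":0.02,"yaw":0},{"grip":0.025,"x":0,"y":0,"z":0.04,"yaw":0},{"grip":0.025,"x":0,"y":0,"z":0.06,"yaw":0},{"grip":0.025,"x":0,"y":0,"z":0.06,"yaw":0},{"grip":0.025,"x":0,"y":0,"z":0.06,"yaw":0}]'
python3 look.py p1; cp pics/p1.png pics/p1z.png
python3 - <<'E'
from h import *
print(shift([504.0,-274.8,50]),state()['force'])
E
```

```text
time_s: 11.97
ee_pos: [505.6, -273.8, 115.5]
ee_rot: [-179.9, -0.1, 84.1]
force: [-0.2, 0.4, -1.5]
gripper_width: 32.1
gripper_force: 25.0
[-0.80798731 -2.57163011 66.70112094] [ 0.96122644 -0.43413783  0.02525897]
```

View pics/p1z.png

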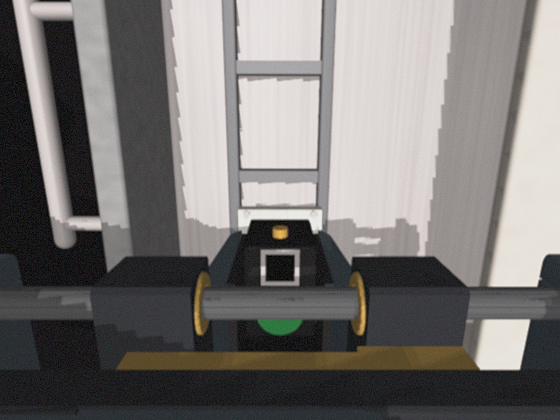

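```bash
python3 - <<'E'
from h import *
f=np.load('p1.npz');c=(f['K'],f['R'],f['t']);s=state()
for uv,dz in(((280,267),17),((280,221),17),((280,209),-26)):
    for e in(-2,0,2): print(uv,e,shift(bp(c,uv,s['ee_pos'][2]+dz+e),s))
# ribs in this view, z=29
for uv in((232,68),(327,68),(232,177),(327,177)):print(bp(c,uv,29))
E
```

```text
(280, 267) -2 [ 11.77258245  -1.42914614 -15.00343244]
(280, 267) 0 [ 12.67252645  -1.4254102  -17.0036131 ]
(280, 267) 2 [ 13.57247045  -1.42167427 -19.00379376]
(280, 221) -2 [ 32.48606476  -1.44581062 -15.00765198]
(280, 221) 0 [ 33.09226187  -1.44183836 -17.00777281]
(280, 221) 2 [ 33.69845899  -1.4378661  -19.00789363]
(280, 209) -2 [26.18983881 -1.53663433 27.99357326]
(280, 209) 0 [26.72281926 -1.53260316 25.99346735]
(280, 209) 2 [27.2557997  -1.528572   23.99336145]
[ 484.92602642 -167.47087289   29.        ]
[ 545.62283394 -173.72290169   29.        ]
[ 475.21659454 -237.58918965   29.        ]
[ 540.87733385 -244.2998386    29.        ]
```

```bash
python3 -m crank '[{"grip":0.025,"x":-0.001,"y":-0.001,"z":0.02,"yaw":0},{"grip":0.025,"x":-0.001,"y":-0.001,"z":0.035,"yaw":0},{"grip":0.025,"x":-0.001,"y":-0.001,"z":0.048,"yaw":0},{"grip":0.025,"x":-0.001,"y":-0.001,"z":0.056,"yaw":0},{"grip":0.025,"x":-0.001,"y":-0.001,"z":0.06,"yaw":0}]'
python3 -m crank '[{"grip":0.025,"x":0,"y":0,"z":0.001,"yaw":0},{"grip":0.025,"x":0,"y":0,"z":0.002,"yaw":0},{"grip":0.025,"x":0,"y":0,"z":0.003,"yaw":0},{"grip":0.025,"x":0,"y":0,"z":0.003,"yaw":0},{"grip":0.025,"x":0,"y":0,"z":0.003,"yaw":0}]'
```

```text
time_s: 12.43
ee_pos: [505.6, -275.1, 56.3]
ee_rot: [179.9, 0.0, 84.1]
force: [0.2, 0.5, -1.7]
gripper_width: 32.0
gripper_force: 25.0
time_s: 12.85
ee_pos: [505.8, -275.4, 53.7]
ee_rot: [179.9, 0.0, 84.1]
force: [0.7, 0.0, 0.3]
gripper_width: 32.0
gripper_force: 25.0
```

```bash
python3 -m crank '[{"grip":0.025,"x":0,"y":0,"z":0.001,"yaw":0},{"grip":0.025,"x":0,"y":0,"z":0.002,"yaw":0},{"grip":0.025,"x":0,"y":0,"z":0.002,"yaw":0},{"grip":0.025,"x":0,"y":0,"z":0.002,"yaw":0},{"grip":0.025,"x":0,"y":0,"z":0.002,"yaw":0}]'
python3 -m crank '[{"grip":0.025,"x":0,"y":0,"z":0.001,"yaw":0},{"grip":0.025,"x":0,"y":0,"z":0.002,"yaw":0},{"grip":0.025,"x":0,"y":0,"z":0.002,"yaw":0},{"grip":0.025,"x":0,"y":0,"z":0.002,"yaw":0},{"grip":0.025,"x":0,"y":0,"z":0.002,"yaw":0}]'
```

```text
time_s: 13.27
ee_pos: [506.6, -275.5, 53.7]
ee_rot: [179.8, 0.1, 84.1]
force: [-1.3, 1.8, 12.6]
gripper_width: 32.0
gripper_force: 25.0
time_s: 13.68
ee_pos: [508.0, -275.6, 53.6]
ee_rot: [179.6, 0.1, 84.1]
force: [-0.5, 4.2, 22.2]
gripper_width: 31.9
gripper_force: 25.0
```

```bash
python3 -m crank '[{"grip":0.03,"x":0,"y":0,"z":-0.003,"yaw":0},{"grip":0.05,"x":0,"y":0,"z":-0.003,"yaw":0},{"grip":0.05,"x":0,"y":0,"z":-0.003,"yaw":0},{"grip":0.05,"x":0,"y":0,"z":-0.003,"yaw":0},{"grip":0.05,"x":0,"y":0,"z":-0.02,"yaw":0}]'
python3 -m crank '[{"grip":0.06,"x":0,"y":0,"z":-0.03,"yaw":0},{"grip":0.06,"x":0,"y":0,"z":-0.06,"yaw":0},{"grip":0.06,"x":0,"y":0,"z":-0.1,"yaw":0},{"grip":0.06,"x":0,"y":0,"z":-0.14,"yaw":0},{"grip":0.06,"x":-0.02,"y":0,"z":-0.15,"yaw":0}]'
python3 look.py p2
python3 -c "
import cv2;a=cv2.imread('pics/p2.png');cv2.imwrite('pics/p2z.png',cv2.resize(a[0:270,100:480],None,fx=2,fy=2,interpolation=2))"
```

```text
time_s: 14.1
ee_pos: [502.8, -273.9, 65.7]
ee_rot: [-179.6, -0.2, 84.1]
force: [-0.1, 0.4, 0.9]
gripper_width: 49.8
gripper_force: 0.0
time_s: 14.52
ee_pos: [505.6, -294.2, 225.3]
ee_rot: [179.5, 0.1, 84.2]
force: [0.8, -1.5, 0.8]
gripper_width: 60.2
gripper_force: 0.0
```

View pics/p2z.png

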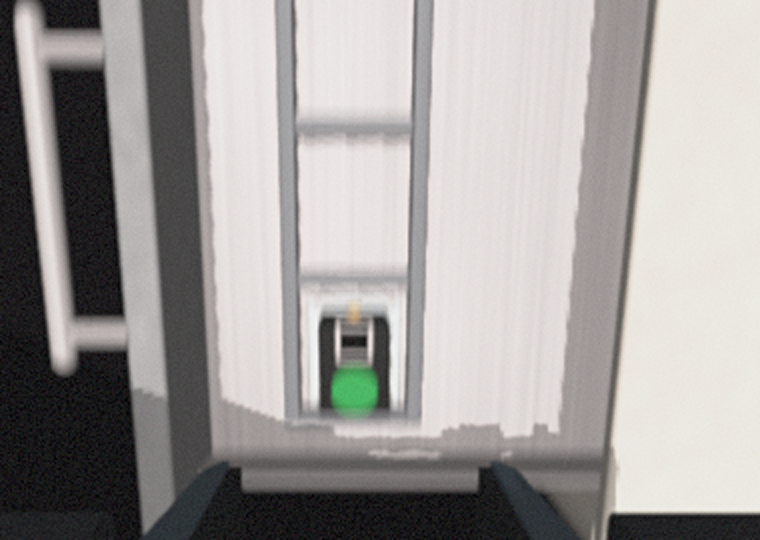

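```bash
python3 -m crank '[{"grip":0.06,"x":0.04,"y":0.001,"z":0,"yaw":0},{"grip":0.06,"x":0.08,"y":0.002,"z":0,"yaw":0},{"grip":0.06,"x":0.12,"y":0.003,"z":0,"yaw":0},{"grip":0.06,"x":0.16,"y":0.004,"z":0,"yaw":0},{"grip":0.06,"x":0.2,"y":0.005,"z":0,"yaw":0}]' >/dev/null
python3 -m crank '[{"grip":0.06,"x":0.04,"y":0.001,"z":0,"yaw":0},{"grip":0.06,"x":0.08,"y":0.002,"z":0,"yaw":0},{"grip":0.06,"x":0.12,"y":0.003,"z":0,"yaw":0},{"grip":0.06,"x":0.16,"y":0.004,"z":0,"yaw":0},{"grip":0.06,"x":0.2,"y":0.005,"z":0,"yaw":0}]' >/dev/null
python3 -m crank '[{"grip":0.06,"x":0.03,"y":0,"z":0,"yaw":0},{"grip":0.06,"x":0.055,"y":0,"z":0,"yaw":0},{"grip":0.06,"x":0.055,"y":0,"z":0,"yaw":0},{"grip":0.06,"x":0.055,"y":0,"z":0,"yaw":0},{"grip":0.06,"x":0.055,"y":0,"z":0,"yaw":0}]'
cat > tags.py <<'E'
import sys
from h import *
n=sys.argv[1];s=state();c=cam('wrist');im=grab_frame('wrist');cv2.imwrite(f'pics/{n}.png',im[:,:,::-1]);np.savez(n+'.npz',K=c[0],R=c[1],t=c[2])
for col in('red','green'):
    for b,a in blobs(im,col,80):print(col,b.round(1),a,bp(c,b,53).round(1))
print(s['ee_rot'])
for a in sys.argv[2:]: print('shift',shift(eval(a),s).round(1))
E
python3 tags.py a1 [562.5,197,36] '[518.5,-135.6,180]'
```

```text
time_s: 15.82
ee_pos: [559.4, 155.9, 217.9]
ee_rot: [-179.9, 0.1, 84.1]
force: [-0.0, 0.0, -0.7]
gripper_width: 60.1
gripper_force: 0.0
red [381.4 151.1] 522 [653.8 189.1  53. ]
red [156.3 162.8] 509 [450.1 199.4  53. ]
green [268.5 146.4] 431 [553.2 203.6  53. ]
[-1.79889283e+02  7.61844334e-02  8.40999883e+01]
shift [ 41.5  -0.8 181.8]
shift [-294.1  -10.6   38.3]
```

```bash
python3 -m crank '[{"grip":0.06,"x":0.02,"y":0,"z":0.02,"yaw":-0.12},{"grip":0.06,"x":0.041,"y":-0.001,"z":0.04,"yaw":-0.24},{"grip":0.06,"x":0.041,"y":-0.001,"z":0.06,"yaw":-0.36},{"grip":0.06,"x":0.041,"y":-0.001,"z":0.07,"yaw":-0.48},{"grip":0.06,"x":0.041,"y":-0.001,"z":0.08,"yaw":-0.6}]' >/dev/null
python3 -m crank '[{"grip":0.06,"x":0,"y":0,"z":0.01,"yaw":-0.12},{"grip":0.06,"x":0,"y":0,"z":0.02,"yaw":-0.24},{"grip":0.06,"x":0,"y":0,"z":0.03,"yaw":-0.36},{"grip":0.06,"x":0,"y":0,"z":0.04,"yaw":-0.443},{"grip":0.06,"x":0,"y":0,"z":0.075,"yaw":-0.443}]' >/dev/null
python3 -m crank '[{"grip":0.06,"x":0,"y":0,"z":0.02,"yaw":0},{"grip":0.06,"x":0,"y":0,"z":0.027,"yaw":0},{"grip":0.06,"x":0,"y":0,"z":0.027,"yaw":0},{"grip":0.05,"x":0,"y":0,"z":0.027,"yaw":0},{"grip":0.04,"x":0,"y":0,"z":0.027,"yaw":0}]'
python3 -m crank '[{"grip":0.03,"x":0,"y":0,"z":0,"yaw":0},{"grip":0.025,"x":0,"y":0,"z":0,"yaw":0},{"grip":0.025,"x":0,"y":0,"z":0,"yaw":0},{"grip":0.025,"x":0,"y":0,"z":0,"yaw":0},{"grip":0.025,"x":0,"y":0,"z":0,"yaw":0}]'
python3 -m crank '[{"grip":0.025,"x":0,"y":0,"z":-0.03,"yaw":0},{"grip":0.025,"x":0,"y":0,"z":-0.07,"yaw":0},{"grip":0.025,"x":0,"y":0,"z":-0.11,"yaw":0.1},{"grip":0.025,"x":0,"y":0,"z":-0.14,"yaw":0.22},{"grip":0.025,"x":0,"y":0,"z":-0.145,"yaw":0.34}]' >/dev/null
python3 -m crank '[{"grip":0.025,"x":0,"y":0,"z":0,"yaw":0.12},{"grip":0.025,"x":0,"y":0,"z":0,"yaw":0.24},{"grip":0.025,"x":0,"y":0,"z":0,"yaw":0.36},{"grip":0.025,"x":0,"y":0,"z":0,"yaw":0.48},{"grip":0.025,"x":0,"y":0,"z":0,"yaw":0.6}]' >/dev/null
python3 -m crank '[{"grip":0.025,"x":0,"y":0,"z":0,"yaw":0.1},{"grip":0.025,"x":0,"y":0,"z":0,"yaw":0.1},{"grip":0.025,"x":0,"y":0,"z":0,"yaw":0.1},{"grip":0.025,"x":0,"y":0,"z":0,"yaw":0.1},{"grip":0.025,"x":0,"y":0,"z":0,"yaw":0.1}]'
python3 - <<'E'
from h import *
print(shift([518.5,-135.6,120]))
E
```

```text
time_s: 17.12
ee_pos: [564.3, 197.4, 38.5]
ee_rot: [179.9, 0.1, 143.8]
force: [-0.4, 0.1, 1.3]
gripper_width: 49.5
gripper_force: 0.0
time_s: 17.53
ee_pos: [563.5, 197.5, 38.0]
ee_rot: [179.9, 0.1, 143.9]
force: [-1.6, -0.9, 5.3]
gripper_width: 32.2
gripper_force: 25.0
time_s: 18.78
ee_pos: [562.9, 197.4, 181.8]
ee_rot: [-180.0, 0.0, 84.4]
force: [-1.3, -0.1, -0.8]
gripper_width: 31.8
gripper_force: 25.0
[-335.79412063  -11.44701657   61.78562961]
```

```bash
python3 -m crank '[{"grip":0.025,"x":-0.037,"y":-0.001,"z":0,"yaw":0.004},{"grip":0.025,"x":-0.074,"y":-0.002,"z":0,"yaw":0.004},{"grip":0.025,"x":-0.111,"y":-0.003,"z":0,"yaw":0.004},{"grip":0.025,"x":-0.148,"y":-0.004,"z":0,"yaw":0.004},{"grip":0.025,"x":-0.185,"y":-0.005,"z":0,"yaw":0.004}]' >/dev/null
python3 -m crank '[{"grip":0.025,"x":-0.037,"y":-0.001,"z":0,"yaw":0},{"grip":0.025,"x":-0.074,"y":-0.002,"z":0,"yaw":0},{"grip":0.025,"x":-0.111,"y":-0.003,"z":0,"yaw":0},{"grip":0.025,"x":-0.148,"y":-0.005,"z":0,"yaw":0},{"grip":0.025,"x":-0.151,"y":-0.006,"z":0,"yaw":0}]' >/dev/null
python3 -m crank '[{"grip":0.025,"x":0,"y":0,"z":0.02,"yaw":0},{"grip":0.025,"x":0,"y":0,"z":0.04,"yaw":0},{"grip":0.025,"x":0,"y":0,"z":0.06,"yaw":0},{"grip":0.025,"x":0,"y":0,"z":0.06,"yaw":0},{"grip":0.025,"x":0,"y":0,"z":0.06,"yaw":0}]'
python3 tags.py a2 [518.9,-135.6,55]
python3 - <<'E'
from h import *
im=cv2.imread('pics/a2.png');cv2.imwrite('pics/a2z.png',cv2.resize(im[100:380,150:420],None,fx=2,fy=2,interpolation=2))
E
```

```text
time_s: 20.03
ee_pos: [517.5, -135.3, 121.4]
ee_rot: [-179.9, -0.0, 84.1]
force: [0.5, -0.0, -0.2]
gripper_width: 31.8
gripper_force: 25.0
green [279.5 265.3] 1686 [ 514.  -160.5   53. ]
[-1.79876483e+02 -3.32108009e-02  8.40777995e+01]
shift [-0.2  1.6 66.4]
```

View pics/a2z.png

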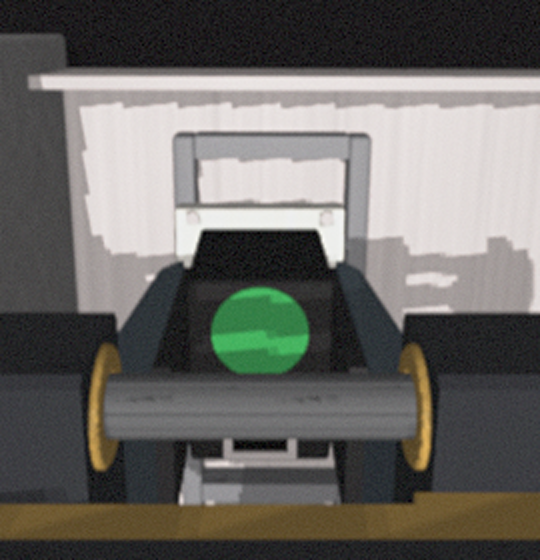

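```bash
python3 - <<'E'
from h import *
f=np.load('a2.npz');c=(f['K'],f['R'],f['t']);s=state();print(s['ee_pos'])
g=lambda u,v:(150+u/2,100+v/2)
for n,uv,z in(('railL in',g(195,175),29),('railR in',g(345,175),29),('outL',g(174,175),29),('outR',g(370,175),29),('rib near edge',g(270,157),29),('rib top edge',g(270,134),29),('base far',g(259,206),s['ee_pos'][2]-27),('tag',(279.5,265.3),s['ee_pos'][2]+15)):
    X=bp(c,uv,z);print(n,X.round(1),shift(X,s).round(1))
f=np.load('p1.npz');c=(f['K'],f['R'],f['t'])
for uv in((238,120),(320,120),(224,120),(334,120)):print(bp(c,uv,29))
E
```

```text
[ 518.46015189 -135.5301581   122.48694659]
railL in [ 496.2 -108.7   29. ] [ 24.4 -25.   93.5]
railR in [ 549.7 -114.2   29. ] [24.5 28.8 93.5]
outL [ 488.7 -107.9   29. ] [ 24.4 -32.5  93.5]
outR [ 558.6 -115.1   29. ] [24.5 37.8 93.5]
rib near edge [ 523.6 -104.9   29. ] [31.   1.9 93.5]
rib top edge [524.4 -96.7  29. ] [39.2  1.9 93.5]
base far [ 519.8 -106.    95.5] [29.5 -1.8 27. ]
tag [ 518.1 -123.1  137.5] [ 12.4  -1.6 -15. ]
[ 484.46341009 -199.95927442   29.        ]
[ 538.81496735 -205.53776158   29.        ]
[ 475.17720848 -199.00616546   29.        ]
[ 548.08783956 -206.48950245   29.        ]
```

```bash
python3 -m crank '[{"grip":0.025,"x":-0.0015,"y":0.003,"z":0.02,"yaw":0},{"grip":0.025,"x":-0.0015,"y":0.003,"z":0.035,"yaw":0},{"grip":0.025,"x":-0.0015,"y":0.003,"z":0.048,"yaw":0},{"grip":0.025,"x":-0.0015,"y":0.003,"z":0.056,"yaw":0},{"grip":0.025,"x":-0.0015,"y":0.003,"z":0.06,"yaw":0}]'
python3 -m crank '[{"grip":0.025,"x":0,"y":0,"z":0.002,"yaw":0},{"grip":0.025,"x":0,"y":0,"z":0.004,"yaw":0},{"grip":0.025,"x":0,"y":0,"z":0.006,"yaw":0},{"grip":0.025,"x":0,"y":0,"z":0.006,"yaw":0},{"grip":0.025,"x":0,"y":0,"z":0.006,"yaw":0}]'
```

```text
time_s: 20.5
ee_pos: [521.3, -137.4, 62.1]
ee_rot: [180.0, 0.0, 84.1]
force: [0.6, -0.7, -1.5]
gripper_width: 31.9
gripper_force: 25.0
time_s: 20.92
ee_pos: [521.1, -137.5, 56.3]
ee_rot: [180.0, 0.0, 84.0]
force: [-0.1, 0.4, -1.8]
gripper_width: 31.5
gripper_force: 25.0
```

```bash
python3 -m crank '[{"grip":0.025,"x":0,"y":0,"z":0.001,"yaw":0},{"grip":0.025,"x":0,"y":0,"z":0.002,"yaw":0},{"grip":0.025,"x":0,"y":0,"z":0.003,"yaw":0},{"grip":0.025,"x":0,"y":0,"z":0.003,"yaw":0},{"grip":0.025,"x":0,"y":0,"z":0.003,"yaw":0}]'
python3 -m crank '[{"grip":0.03,"x":0,"y":0,"z":0.0,"yaw":0},{"grip":0.05,"x":0,"y":0,"z":0,"yaw":0},{"grip":0.05,"x":0,"y":0,"z":0,"yaw":0},{"grip":0.05,"x":0,"y":0,"z":0,"yaw":0},{"grip":0.05,"x":0,"y":0,"z":-0.02,"yaw":0}]'
python3 -m crank '[{"grip":0.05,"x":0,"y":0,"z":-0.03,"yaw":0},{"grip":0.05,"x":0,"y":0,"z":-0.06,"yaw":0},{"grip":0.05,"x":-0.03,"y":0,"z":-0.1,"yaw":0},{"grip":0.05,"x":-0.07,"y":0,"z":-0.14,"yaw":0},{"grip":0.05,"x":-0.11,"y":0,"z":-0.15,"yaw":0}]' >/dev/null
python3 -m crank '[{"grip":0.028,"x":-0.03,"y":0,"z":0,"yaw":0},{"grip":0.028,"x":-0.05,"y":0,"z":0,"yaw":0},{"grip":0.028,"x":-0.05,"y":0,"z":0,"yaw":0},{"grip":0.028,"x":-0.05,"y":0,"z":0,"yaw":0},{"grip":0.028,"x":-0.05,"y":0,"z":0,"yaw":0}]'
python3 tags.py a3 [391,-192.6,69]
python3 -c "
import cv2;a=cv2.imread('pics/a3.png');cv2.imwrite('pics/a3z.png',cv2.resize(a[0:270,100:480],None,fx=2,fy=2,interpolation=2))"
```

```text
time_s: 21.33
ee_pos: [521.9, -137.6, 54.6]
ee_rot: [179.8, 0.0, 84.0]
force: [-1.2, 1.2, 8.4]
gripper_width: 31.5
gripper_force: 25.0
time_s: 21.75
ee_pos: [518.2, -136.8, 69.9]
ee_rot: [-179.6, -0.1, 84.0]
force: [-0.7, -0.3, 0.2]
gripper_width: 49.5
gripper_force: 0.0
time_s: 22.58
ee_pos: [505.9, -277.4, 213.6]
ee_rot: [-179.9, -0.1, 84.0]
force: [0.2, -1.0, -0.2]
gripper_width: 27.9
gripper_force: 0.0
green [281.6  10.5] 546 [ 522.6 -122.7   53. ]
green [281.4 213. ] 434 [ 505.2 -291.1   53. ]
[-1.79932809e+02 -7.65268582e-02  8.40377320e+01]
shift [  72.3 -122.9  144.8]
```

View pics/a3z.png

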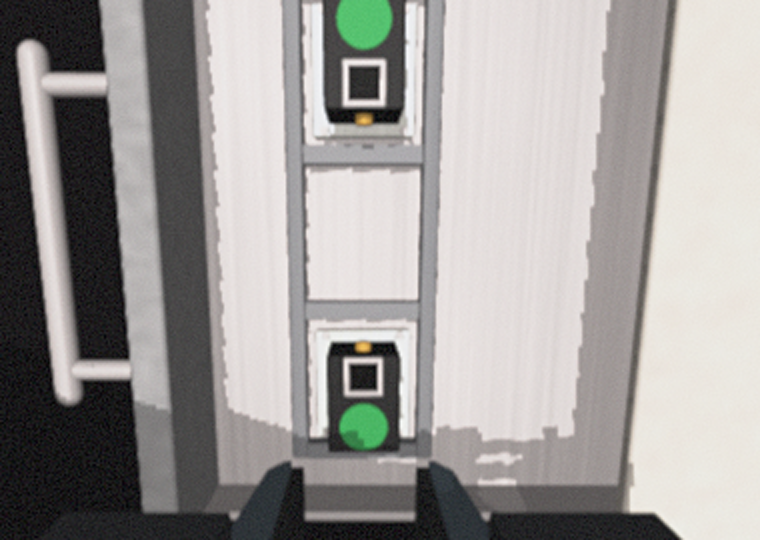

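```bash
python3 -m crank '[{"grip":0.028,"x":0.018,"y":-0.031,"z":0,"yaw":0},{"grip":0.028,"x":0.036,"y":-0.062,"z":0,"yaw":0},{"grip":0.028,"x":0.054,"y":-0.093,"z":0,"yaw":0},{"grip":0.028,"x":0.072,"y":-0.126,"z":0.0,"yaw":0},{"grip":0.028,"x":0.072,"y":-0.126,"z":0.03,"yaw":0}]' >/dev/null
python3 -m crank '[{"grip":0.028,"x":0,"y":0,"z":0.02,"yaw":0},{"grip":0.028,"x":0,"y":0,"z":0.04,"yaw":0},{"grip":0.028,"x":0,"y":0,"z":0.06,"yaw":0},{"grip":0.028,"x":0,"y":0,"z":0.06,"yaw":0},{"grip":0.028,"x":0,"y":0,"z":0.06,"yaw":0}]'
python3 - <<'E'
from h import *
print(shift([387.3,-192.2,71]))
E
```

```text
time_s: 23.47
ee_pos: [387.9, -192.4, 123.8]
ee_rot: [-179.9, -0.1, 84.1]
force: [-0.1, 0.3, 0.4]
gripper_width: 28.1
gripper_force: 0.0
[ 0.11799465 -0.48630661 52.78696229]
```

```bash
python3 -m crank '[{"grip":0.028,"x":0,"y":0,"z":0.012,"yaw":0},{"grip":0.028,"x":0,"y":0,"z":0.024,"yaw":0},{"grip":0.028,"x":0,"y":0,"z":0.036,"yaw":0},{"grip":0.028,"x":0,"y":0,"z":0.048,"yaw":0},{"grip":0.028,"x":0,"y":0,"z":0.052,"yaw":0}]'
python3 -m crank '[{"grip":0.02,"x":0,"y":0,"z":0,"yaw":0},{"grip":0.013,"x":0,"y":0,"z":0,"yaw":0},{"grip":0.008,"x":0,"y":0,"z":0,"yaw":0},{"grip":0.005,"x":0,"y":0,"z":0,"yaw":0},{"grip":0.005,"x":0,"y":0,"z":0,"yaw":0}]' 20
python3 -m crank '[{"grip":0.005,"x":0,"y":0.004,"z":0,"yaw":0},{"grip":0.005,"x":0,"y":0.012,"z":0,"yaw":0},{"grip":0.005,"x":0,"y":0.024,"z":0,"yaw":0},{"grip":0.005,"x":0,"y":0.037,"z":0,"yaw":0},{"grip":0.005,"x":0,"y":0.05,"z":0,"yaw":0}]'
python3 -m crank '[{"grip":0.005,"x":0,"y":0.015,"z":0,"yaw":0},{"grip":0.005,"x":0,"y":0.03,"z":0,"yaw":0},{"grip":0.005,"x":0,"y":0.045,"z":0,"yaw":0},{"grip":0.005,"x":0,"y":0.06,"z":0,"yaw":0},{"grip":0.005,"x":0,"y":0.075,"z":0,"yaw":0}]'
python3 -m crank '[{"grip":0.005,"x":0,"y":0.012,"z":0,"yaw":0},{"grip":0.005,"x":0,"y":0.022,"z":0,"yaw":0},{"grip":0.005,"x":0,"y":0.03,"z":0,"yaw":0},{"grip":0.005,"x":0,"y":0.036,"z":0,"yaw":0},{"grip":0.005,"x":0,"y":0.042,"z":0,"yaw":0}]'
python3 -m crank '[{"grip":0.005,"x":0,"y":0.003,"z":0,"yaw":0},{"grip":0.005,"x":0,"y":0.006,"z":0,"yaw":0},{"grip":0.005,"x":0,"y":0.009,"z":0,"yaw":0},{"grip":0.005,"x":0,"y":0.011,"z":0,"yaw":0},{"grip":0.005,"x":0,"y":0.013,"z":0,"yaw":0}]'
```

```text
time_s: 23.88
ee_pos: [388.6, -193.3, 72.2]
ee_rot: [180.0, -0.0, 84.1]
force: [-0.9, 0.8, 0.3]
gripper_width: 28.1
gripper_force: 0.0
time_s: 24.3
ee_pos: [389.4, -193.9, 73.2]
ee_rot: [179.8, 0.0, 84.0]
force: [0.9, 1.2, 5.5]
gripper_width: 10.2
gripper_force: 20.0
time_s: 24.72
ee_pos: [438.2, -199.1, 73.2]
ee_rot: [-180.0, 0.0, 84.0]
force: [-2.6, 0.2, 7.8]
gripper_width: 10.2
gripper_force: 20.0
time_s: 25.13
ee_pos: [513.0, -207.1, 73.2]
ee_rot: [-180.0, 0.1, 84.1]
force: [-2.2, -1.2, 7.2]
gripper_width: 10.7
gripper_force: 20.0
time_s: 25.55
ee_pos: [554.7, -211.6, 73.2]
ee_rot: [180.0, 0.1, 84.1]
force: [-3.0, -1.4, 6.6]
gripper_width: 10.2
gripper_force: 20.0
time_s: 25.97
ee_pos: [565.9, -212.7, 73.2]
ee_rot: [-179.8, 0.1, 84.1]
force: [-8.1, -1.4, 11.9]
gripper_width: 10.8
gripper_force: 20.0
```

```bash
python3 -m crank '[{"grip":0.005,"x":0,"y":0.001,"z":0,"yaw":0},{"grip":0.005,"x":0,"y":0.002,"z":0,"yaw":0},{"grip":0.005,"x":0,"y":0.003,"z":0,"yaw":0},{"grip":0.005,"x":0,"y":0.004,"z":0,"yaw":0},{"grip":0.005,"x":0,"y":0.004,"z":0,"yaw":0}]' 
python3 -m crank '[{"grip":0.005,"x":0,"y":0.001,"z":0,"yaw":0},{"grip":0.005,"x":0,"y":0.002,"z":0,"yaw":0},{"grip":0.005,"x":0,"y":0.002,"z":0,"yaw":0},{"grip":0.005,"x":0,"y":0.002,"z":0,"yaw":0},{"grip":0.005,"x":0,"y":0.002,"z":0,"yaw":0}]'
```

```text
time_s: 26.38
ee_pos: [566.0, -212.7, 73.1]
ee_rot: [-179.3, 0.0, 84.1]
force: [-14.0, -2.0, 14.0]
gripper_width: 10.6
gripper_force: 20.0
time_s: 26.8
ee_pos: [566.0, -212.7, 73.0]
ee_rot: [-179.1, 0.0, 84.1]
force: [-17.3, -0.6, 16.3]
gripper_width: 10.4
gripper_force: 20.0
```

```bash
python3 -m crank '[{"grip":0.005,"x":0,"y":-0.004,"z":0,"yaw":0},{"grip":0.012,"x":0,"y":-0.005,"z":0,"yaw":0},{"grip":0.028,"x":0,"y":-0.005,"z":0,"yaw":0},{"grip":0.028,"x":0,"y":-0.005,"z":0,"yaw":0},{"grip":0.028,"x":0,"y":-0.005,"z":0,"yaw":0}]'
python3 -m crank '[{"grip":0.028,"x":0,"y":0,"z":-0.02,"yaw":0},{"grip":0.028,"x":0,"y":0,"z":-0.05,"yaw":0},{"grip":0.028,"x":0,"y":0,"z":-0.08,"yaw":0},{"grip":0.028,"x":0,"y":0,"z":-0.12,"yaw":0},{"grip":0.05,"x":0,"y":0,"z":-0.15,"yaw":0}]'
python3 - <<'E'
from h import *
print(shift([442,160,220]))
im=grab_frame('top');cv2.imwrite('pics/t2.png',im[:,:,::-1])
E
```

```text
time_s: 27.22
ee_pos: [568.7, -212.3, 71.9]
ee_rot: [180.0, -0.0, 84.1]
force: [-0.2, 0.5, 0.5]
gripper_width: 26.9
gripper_force: 0.0
time_s: 27.63
ee_pos: [569.1, -212.4, 224.7]
ee_rot: [179.9, 0.0, 84.1]
force: [1.0, -0.3, 0.3]
gripper_width: 32.4
gripper_force: 0.0
[ 357.24887695 -164.99480439    4.20544209]
```

```bash
python3 -m crank '[{"grip":0.06,"x":0.036,"y":-0.0165,"z":0,"yaw":0},{"grip":0.06,"x":0.072,"y":-0.033,"z":0,"yaw":0},{"grip":0.06,"x":0.108,"y":-0.05,"z":0,"yaw":0},{"grip":0.06,"x":0.144,"y":-0.066,"z":0,"yaw":0},{"grip":0.06,"x":0.18,"y":-0.083,"z":0,"yaw":0}]' >/dev/null
python3 -m crank '[{"grip":0.06,"x":0.036,"y":-0.0165,"z":0,"yaw":0},{"grip":0.06,"x":0.072,"y":-0.033,"z":0,"yaw":0},{"grip":0.06,"x":0.108,"y":-0.05,"z":0,"yaw":0},{"grip":0.06,"x":0.144,"y":-0.066,"z":0,"yaw":0},{"grip":0.06,"x":0.18,"y":-0.083,"z":0,"yaw":0}]' >/dev/null
python3 -m crank '[{"grip":0.06,"x":0,"y":0,"z":0,"yaw":0},{"grip":0.06,"x":0,"y":0,"z":0,"yaw":0},{"grip":0.06,"x":0,"y":0,"z":0,"yaw":0},{"grip":0.06,"x":0,"y":0,"z":0,"yaw":0},{"grip":0.06,"x":0,"y":0,"z":0,"yaw":0}]'
python3 tags.py r1 [442.2,208.4,36]
python3 -c "
import cv2;a=cv2.imread('pics/r1.png');cv2.imwrite('pics/r1z.png',cv2.resize(a[0:240],None,fx=1.42,fy=1.42,interpolation=2))"
```

```text
time_s: 28.93
ee_pos: [441.1, 161.8, 222.0]
ee_rot: [-180.0, 0.0, 83.9]
force: [0.1, -0.7, 0.6]
gripper_width: 59.9
gripper_force: 0.0
red [510.8 142.8] 529 [654.  189.4  53. ]
red [286.2 155.3] 493 [450.4 199.6  53. ]
green [119.  182.2] 333 [292.6 191.1  53. ]
[-1.79998167e+02  1.08947782e-02  8.39222736e+01]
shift [ 46.5  -3.8 186. ]
```

```bash
python3 -m crank '[{"grip":0.06,"x":0.023,"y":-0.002,"z":0.02,"yaw":-0.12},{"grip":0.06,"x":0.046,"y":-0.004,"z":0.04,"yaw":-0.24},{"grip":0.06,"x":0.046,"y":-0.004,"z":0.06,"yaw":-0.36},{"grip":0.06,"x":0.046,"y":-0.004,"z":0.07,"yaw":-0.48},{"grip":0.06,"x":0.046,"y":-0.004,"z":0.08,"yaw":-0.6}]' >/dev/null
python3 -m crank '[{"grip":0.06,"x":0,"y":0,"z":0.01,"yaw":-0.12},{"grip":0.06,"x":0,"y":0,"z":0.02,"yaw":-0.23},{"grip":0.06,"x":0,"y":0,"z":0.05,"yaw":-0.23},{"grip":0.06,"x":0,"y":0,"z":0.08,"yaw":-0.23},{"grip":0.06,"x":0,"y":0,"z":0.106,"yaw":-0.23}]' >/dev/null
python3 -m crank '[{"grip":0.06,"x":0,"y":0,"z":0,"yaw":0},{"grip":0.05,"x":0,"y":0,"z":0,"yaw":0},{"grip":0.04,"x":0,"y":0,"z":0,"yaw":0},{"grip":0.03,"x":0,"y":0,"z":0,"yaw":0},{"grip":0.025,"x":0,"y":0,"z":0,"yaw":0}]'
python3 -m crank '[{"grip":0.025,"x":0,"y":0,"z":0,"yaw":0},{"grip":0.025,"x":0,"y":0,"z":0,"yaw":0},{"grip":0.025,"x":0,"y":0,"z":0,"yaw":0},{"grip":0.025,"x":0,"y":0,"z":-0.03,"yaw":0},{"grip":0.025,"x":0,"y":0,"z":-0.06,"yaw":0}]'
python3 - <<'E'
from h import *
np.set_printoptions(precision=1,suppress=True)
for n in('w1','r1'):
    f=np.load(n+'.npz');c=(f['K'],f['R'],f['t']);g=cv2.cvtColor(cv2.imread(f'pics/{n}.png'),cv2.COLOR_BGR2GRAY)
    for th in(200,215,225):
        k,l,st,ce=cv2.connectedComponentsWithStats((g>th).astype(np.uint8))
        for i in range(1,k):
            if st[i,4]<1500 or st[i,1]>200: continue
            P=np.argwhere(l==i)[:,::-1].astype(float)
            W=np.array([bp(c,p,6)[:2] for p in P[::5]],np.float32);r=cv2.minAreaRect(W);print(n,th,st[i],r)
E
```

```text
time_s: 30.23
ee_pos: [442.6, 209.5, 37.8]
ee_rot: [179.8, 0.1, 131.6]
force: [-0.2, -0.6, 0.1]
gripper_width: 36.3
gripper_force: 0.0
time_s: 30.65
ee_pos: [439.8, 208.5, 95.8]
ee_rot: [-179.8, -0.1, 131.6]
force: [0.9, 0.2, -1.5]
gripper_width: 31.7
gripper_force: 20.0
w1 200 [ 234    0   99  169 2861] ((537.195068359375, 327.8068542480469), (86.82566833496094, 161.4110107421875), 1.8712494373321533)
w1 200 [ 253   11   59   70 3511] ((535.9932861328125, 364.1175842285156), (53.112274169921875, 59.4685173034668), 2.376009464263916)
w1 200 [ 261   86   55   65 3067] ((538.215576171875, 294.2467041015625), (53.234222412109375, 60.254852294921875), 2.345881938934326)
w1 215 [ 234    0   99  168 2746] ((536.95849609375, 327.9060974121094), (86.98196411132812, 161.203369140625), 1.8754292726516724)
w1 215 [ 253   12   59   69 3419] ((535.9644165039062, 363.84857177734375), (52.89339828491211, 58.39109420776367), 2.1514806747436523)
w1 215 [ 261   88   55   63 2985] ((538.1524658203125, 294.0272216796875), (53.094154357910156, 59.05280685424805), 1.7385425567626953)
w1 225 [ 235    0   9
[... 356 characters left out ...]
 2.396644115447998)
r1 200 [ 313    0  110  105 9102] ((541.0342407226562, 289.99578857421875), (100.16429138183594, 94.9551773071289), 1.888180136680603)
r1 200 [  217    87   336   188 39424] ((547.8485107421875, 145.28326416015625), (196.1956329345703, 335.8624267578125), 86.84896850585938)
r1 215 [ 313    0  110  105 8953] ((541.0632934570312, 290.060302734375), (100.15229034423828, 94.46058654785156), 1.6748111248016357)
r1 215 [  218    89   327   186 25360] ((547.6580810546875, 145.6126708984375), (195.69398498535156, 335.764892578125), 86.7323989868164)
r1 225 [ 313    0  110  105 8289] ((541.1251831054688, 290.11767578125), (99.83912658691406, 94.77609252929688), 1.9222489595413208)
```

```bash
python3 -m crank '[{"grip":0.025,"x":0,"y":0,"z":-0.02,"yaw":0.12},{"grip":0.025,"x":0,"y":0,"z":-0.04,"yaw":0.24},{"grip":0.025,"x":0,"y":0,"z":-0.05,"yaw":0.36},{"grip":0.025,"x":0,"y":0,"z":-0.05,"yaw":0.48},{"grip":0.025,"x":0,"y":0,"z":-0.05,"yaw":0.6}]' >/dev/null
python3 -m crank '[{"grip":0.025,"x":0,"y":0,"z":0,"yaw":0.09},{"grip":0.025,"x":0,"y":0,"z":0,"yaw":0.09},{"grip":0.025,"x":0,"y":0,"z":0,"yaw":0.09},{"grip":0.025,"x":0,"y":0,"z":0,"yaw":0.09},{"grip":0.025,"x":0,"y":0,"z":0,"yaw":0.09}]'
python3 tags.py r2 [537.3,364,90]
```

```text
time_s: 31.48
ee_pos: [441.2, 209.0, 146.1]
ee_rot: [-180.0, 0.0, 92.1]
force: [-0.2, 0.0, -2.1]
gripper_width: 32.0
gripper_force: 20.0
red [552.5 250.2] 132 [647.3 193.   53. ]
red [279.6 328. ] 744 [444.1 118.1  53. ]
green [ 81.  234.7] 528 [293.  191.7  53. ]
[-1.79986867e+02  1.12989575e-03  9.21396139e+01]
shift [151.3 101.8  56.1]
```

```bash
python3 -m crank '[{"grip":0.025,"x":0.03,"y":0.02,"z":0,"yaw":0},{"grip":0.025,"x":0.06,"y":0.04,"z":0,"yaw":0},{"grip":0.025,"x":0.09,"y":0.06,"z":0,"yaw":0},{"grip":0.025,"x":0.12,"y":0.08,"z":0,"yaw":0},{"grip":0.025,"x":0.151,"y":0.101,"z":0,"yaw":0}]' >/dev/null
python3 -m crank '[{"grip":0.025,"x":0,"y":0,"z":0.02,"yaw":0},{"grip":0.025,"x":0,"y":0,"z":0.04,"yaw":0},{"grip":0.025,"x":0,"y":0,"z":0.05,"yaw":0},{"grip":0.025,"x":0,"y":0,"z":0.05,"yaw":0},{"grip":0.025,"x":0,"y":0,"z":0.05,"yaw":0}]'
python3 - <<'E'
from h import *
np.set_printoptions(precision=1,suppress=True)
s=state();print(shift([537.3,364,42],s));c=cam('wrist');im=grab_frame('wrist');cv2.imwrite('pics/r3.png',im[:,:,::-1]);g=cv2.cvtColor(im,cv2.COLOR_RGB2GRAY)
for th in(170,200,225):
    k,l,st,ce=cv2.connectedComponentsWithStats((g>th).astype(np.uint8))
    for i in range(1,k):
        if st[i,4]<800: continue
        P=np.argwhere(l==i)[:,::-1].astype(float)
        W=np.array([bp(c,p,6)[:2] for p in P[::5]],np.float32);r=cv2.minAreaRect(W);print(th,st[i],r)
E
```

```text
time_s: 32.37
ee_pos: [536.6, 363.3, 95.8]
ee_rot: [-179.9, 0.0, 92.1]
force: [0.0, 0.1, -1.3]
gripper_width: 31.4
gripper_force: 20.0
[ 0.7  0.8 53.8]
170 [ 457    0  103   31 2241] ((672.9899291992188, 503.29620361328125), (63.94400405883789, 16.94136619567871), 2.0766756534576416)
170 [ 202   31  159  227 3606] ((534.7621459960938, 412.2443542480469), (100.75910949707031, 154.09402465820312), 1.9203064441680908)
170 [ 213   42  137  204 5851] ((534.6565551757812, 413.732666015625), (87.78456115722656, 137.97714233398438), 1.9197076559066772)
170 [ 240   71   83   95 7544] ((533.9749755859375, 434.7239074707031), (53.89054870605469, 61.39326477050781), 2.1189191341400146)
170 [ 243  179   76   31 2304] ((535.749755859375, 383.2148742675781), (53.686317443847656, 21.911235809326172), 2.123297929763794)
170 [ 238  213   84   20 1040] ((535.9141845703125, 362.00933837890625), (60.7652587890625, 14.49504280090332), 2.1331160068511963)
200 [ 458    0  102   30 2180] ((673.44775390625, 507.85601806640625), (62.3422737121582, 16.597694396972656), 9.996856689453125)
200 [ 202   31   15  20
[... 834 characters left out ...]
, (63.79041290283203, 15.79039192199707), 2.076570510864258)
225 [203  32  14 201 947] ((486.0465393066406, 419.87890625), (3.1871323585510254, 133.87730407714844), 1.8462646007537842)
225 [345  32  15 192 862] ((582.6630859375, 426.9032287597656), (3.045449733734131, 126.86847686767578), 1.8771499395370483)
225 [ 214   47  135  184 3897] ((534.4520874023438, 417.93365478515625), (86.83169555664062, 123.7583236694336), 1.822279930114746)
225 [ 242   75   80   90 6880] ((533.9306640625, 433.8369140625), (53.33160400390625, 58.227169036865234), 2.1186280250549316)
225 [ 243  181   75   28 1940] ((535.9452514648438, 382.8841857910156), (52.33879470825195, 19.734642028808594), 2.131718873977661)
```

```bash
python3 - <<'E'
from h import *
c=cam('wrist');s=state()
for z in(-35,-27): print(shift(bp(c,(280,213),s['ee_pos'][2]+z),s))
print(shift([537.8,364.7,42],s))
E
```

```text
[21.40368248 -0.36399415 35.01408096]
[23.64198003 -0.37041923 27.01557522]
[ 1.02894984  0.52778553 54.94689353]
```

```bash
python3 - <<'E'
from h import *
im=cv2.imread('pics/r3.png');g=cv2.cvtColor(im,cv2.COLOR_BGR2GRAY)
for u in(265,295):print(u,list(zip(range(170,262,2),g[170:262:2,u])))
p=cv2.imread('pics/p1.png')
print([ (r,int(cv2.cvtColor(p,cv2.COLOR_BGR2GRAY)[r,265])) for r in range(196,240,2)])
print([(r,im[r,280].tolist()) for r in range(232,300,4)])
E
```

```text
265 [(170, np.uint8(160)), (172, np.uint8(160)), (174, np.uint8(155)), (176, np.uint8(157)), (178, np.uint8(160)), (180, np.uint8(190)), (182, np.uint8(224)), (184, np.uint8(233)), (186, np.uint8(234)), (188, np.uint8(234)), (190, np.uint8(232)), (192, np.uint8(233)), (194, np.uint8(232)), (196, np.uint8(234)), (198, np.uint8(235)), (200, np.uint8(234)), (202, np.uint8(233)), (204, np.uint8(234)), (206, np.uint8(234)), (208, np.uint8(233)), (210, np.uint8(140)), (212, np.uint8(134)), (214, np.uint8(229)), (216, np.uint8(232)), (218, np.uint8(233)), (220, np.uint8(234)), (222, np.uint8(202)), (224, np.uint8(47)), (226, np.uint8(26)), (228, np.uint8(32)), (230, np.uint8(21)), (232, np.uint8(8)), (234, np.uint8(23)), (236, np.uint8(31)), (238, np.uint8(30)), (240, np.uint8(25)), (242, np.uint8(24)), (244, np.uint8(15)), (246, np.uint8(30)), (248, np.uint8(19)), (250, np.uint8(37)), (252, np.uint8(38)), (254, np.uint8(128)), (256, np.uint8(153)), (258, np.uint8(132)), (260, np.uint8(102))]
295 [(170, np.uint8(161)), (172, np.uint8(158)), (174, np.uint8(158)), (176, np.uint8(158)), (178, 
[... 819 characters left out ...]
, np.uint8(128)), (256, np.uint8(153)), (258, np.uint8(144)), (260, np.uint8(143))]
[(196, 224), (198, 223), (200, 222), (202, 217), (204, 201), (206, 127), (208, 122), (210, 225), (212, 233), (214, 230), (216, 234), (218, 219), (220, 65), (222, 14), (224, 15), (226, 21), (228, 18), (230, 25), (232, 10), (234, 5), (236, 25), (238, 29)]
[(232, [49, 88, 108]), (236, [93, 183, 227]), (240, [97, 187, 230]), (244, [25, 18, 12]), (248, [28, 27, 30]), (252, [45, 42, 42]), (256, [152, 155, 160]), (260, [19, 20, 23]), (264, [27, 26, 18]), (268, [22, 28, 22]), (272, [6, 6, 5]), (276, [26, 31, 32]), (280, [22, 22, 24]), (284, [50, 52, 50]), (288, [54, 52, 48]), (292, [90, 87, 87]), (296, [91, 90, 89])]
```

```bash
python3 -m crank '[{"grip":0.025,"x":0.0033,"y":0.0007,"z":0.01,"yaw":0},{"grip":0.025,"x":0.0033,"y":0.0007,"z":0.022,"yaw":0},{"grip":0.025,"x":0.0033,"y":0.0007,"z":0.034,"yaw":0},{"grip":0.025,"x":0.0033,"y":0.0007,"z":0.044,"yaw":0},{"grip":0.025,"x":0.0033,"y":0.0007,"z":0.05,"yaw":0}]'
python3 -m crank '[{"grip":0.025,"x":0,"y":0,"z":0.001,"yaw":0},{"grip":0.025,"x":0,"y":0,"z":0.002,"yaw":0},{"grip":0.025,"x":0,"y":0,"z":0.003,"yaw":0},{"grip":0.025,"x":0,"y":0,"z":0.003,"yaw":0},{"grip":0.025,"x":0,"y":0,"z":0.003,"yaw":0}]'
```

```text
time_s: 32.83
ee_pos: [536.5, 366.2, 44.0]
ee_rot: [-179.8, 0.1, 92.1]
force: [-0.2, -0.0, -2.1]
gripper_width: 32.3
gripper_force: 20.0
time_s: 33.25
ee_pos: [537.7, 367.1, 43.7]
ee_rot: [180.0, -0.0, 92.1]
force: [0.2, 0.1, -1.6]
gripper_width: 32.3
gripper_force: 20.0
```

```bash
python3 -m crank '[{"grip":0.025,"x":0,"y":0,"z":0.001,"yaw":0},{"grip":0.025,"x":0,"y":0,"z":0.002,"yaw":0},{"grip":0.025,"x":0,"y":0,"z":0.003,"yaw":0},{"grip":0.025,"x":0,"y":0,"z":0.003,"yaw":0},{"grip":0.025,"x":0,"y":0,"z":0.003,"yaw":0}]'
python3 -m crank '[{"grip":0.025,"x":0,"y":0,"z":0,"yaw":0},{"grip":0.025,"x":0,"y":0,"z":0,"yaw":0},{"grip":0.025,"x":0,"y":0,"z":0,"yaw":0},{"grip":0.025,"x":0,"y":0,"z":0,"yaw":0},{"grip":0.025,"x":0,"y":0,"z":0,"yaw":0}]'
```

```text
time_s: 33.67
ee_pos: [537.4, 366.9, 40.1]
ee_rot: [-180.0, -0.0, 92.1]
force: [0.3, 0.2, -1.0]
gripper_width: 31.8
gripper_force: 20.0
time_s: 34.08
ee_pos: [537.5, 367.0, 40.2]
ee_rot: [180.0, -0.0, 92.1]
force: [-0.3, -0.0, -2.2]
gripper_width: 31.9
gripper_force: 20.0
```

```bash
python3 -m crank '[{"grip":0.025,"x":0,"y":0,"z":0.001,"yaw":0},{"grip":0.025,"x":0,"y":0,"z":0.002,"yaw":0},{"grip":0.025,"x":0,"y":0,"z":0.002,"yaw":0},{"grip":0.025,"x":0,"y":0,"z":0.002,"yaw":0},{"grip":0.025,"x":0,"y":0,"z":0.002,"yaw":0}]'
python3 -m crank '[{"grip":0.025,"x":0,"y":0,"z":0.0005,"yaw":0},{"grip":0.025,"x":0,"y":0,"z":0.001,"yaw":0},{"grip":0.025,"x":0,"y":0,"z":0.001,"yaw":0},{"grip":0.025,"x":0,"y":0,"z":0.001,"yaw":0},{"grip":0.025,"x":0,"y":0,"z":0.001,"yaw":0}]'
```

```text
time_s: 34.5
ee_pos: [537.5, 367.0, 38.6]
ee_rot: [180.0, -0.0, 92.1]
force: [-0.8, -0.2, 2.5]
gripper_width: 31.7
gripper_force: 20.0
time_s: 34.92
ee_pos: [537.5, 367.0, 38.6]
ee_rot: [180.0, -0.0, 92.1]
force: [-3.2, -0.2, 8.1]
gripper_width: 31.8
gripper_force: 20.0
```

Contact at the floor. Release, rise, go to look at the second red.

```bash
python3 -m crank '[{"grip":0.03,"x":0,"y":0,"z":-0.001,"yaw":0},{"grip":0.05,"x":0,"y":0,"z":-0.001,"yaw":0},{"grip":0.05,"x":0,"y":0,"z":-0.001,"yaw":0},{"grip":0.05,"x":0,"y":0,"z":-0.001,"yaw":0},{"grip":0.05,"x":0,"y":0,"z":-0.02,"yaw":0}]' >/dev/null
python3 -m crank '[{"grip":0.06,"x":0,"y":0,"z":-0.035,"yaw":0},{"grip":0.06,"x":0,"y":0,"z":-0.07,"yaw":0},{"grip":0.06,"x":0,"y":0,"z":-0.11,"yaw":0},{"grip":0.06,"x":-0.03,"y":0.01,"z":-0.14,"yaw":0},{"grip":0.06,"x":-0.06,"y":0.03,"z":-0.16,"yaw":0}]' >/dev/null
python3 -m crank '[{"grip":0.06,"x":-0.04,"y":0.02,"z":0,"yaw":0},{"grip":0.06,"x":-0.08,"y":0.04,"z":0,"yaw":0},{"grip":0.06,"x":-0.11,"y":0.06,"z":0,"yaw":0},{"grip":0.06,"x":-0.14,"y":0.08,"z":0,"yaw":0},{"grip":0.06,"x":-0.15,"y":0.09,"z":0,"yaw":0}]' >/dev/null
python3 -m crank '[{"grip":0.06,"x":0,"y":0,"z":0,"yaw":0},{"grip":0.06,"x":0,"y":0,"z":0,"yaw":0},{"grip":0.06,"x":0,"y":0,"z":0,"yaw":0},{"grip":0.06,"x":0,"y":0,"z":0,"yaw":0},{"grip":0.06,"x":0,"y":0,"z":0,"yaw":0}]'
python3 tags.py q1 [663.2,196,36]
```

```text
time_s: 36.58
ee_pos: [663.4, 163.9, 216.6]
ee_rot: [-180.0, -0.0, 92.2]
force: [-0.8, -0.2, 0.1]
gripper_width: 59.8
gripper_force: 0.0
red [270.4 170.6] 496 [653.4 189.1  53. ]
green [325.2  12.4] 471 [693.8 320.3  53. ]
[-1.79987605e+02 -2.00428370e-02  9.21780756e+01]
shift [ 32.    1.  180.6]
```

```bash
python3 -m crank '[{"grip":0.06,"x":0.015,"y":0,"z":0.02,"yaw":0.12},{"grip":0.06,"x":0.031,"y":0,"z":0.04,"yaw":0.24},{"grip":0.06,"x":0.031,"y":0,"z":0.06,"yaw":0.36},{"grip":0.06,"x":0.031,"y":0,"z":0.07,"yaw":0.48},{"grip":0.06,"x":0.031,"y":0,"z":0.08,"yaw":0.6}]' >/dev/null
python3 -m crank '[{"grip":0.06,"x":0,"y":0,"z":0.01,"yaw":0.12},{"grip":0.06,"x":0,"y":0,"z":0.02,"yaw":0.24},{"grip":0.06,"x":0,"y":0,"z":0.04,"yaw":0.36},{"grip":0.06,"x":0,"y":0,"z":0.06,"yaw":0.377},{"grip":0.06,"x":0,"y":0,"z":0.08,"yaw":0.377}]' >/dev/null
python3 -m crank '[{"grip":0.06,"x":0,"y":0,"z":0.02,"yaw":0},{"grip":0.06,"x":0,"y":0,"z":0.02,"yaw":0},{"grip":0.05,"x":0,"y":0,"z":0.02,"yaw":0},{"grip":0.04,"x":0,"y":0,"z":0.02,"yaw":0},{"grip":0.03,"x":0,"y":0,"z":0.02,"yaw":0}]'
python3 -m crank '[{"grip":0.025,"x":0,"y":0,"z":0,"yaw":0},{"grip":0.025,"x":0,"y":0,"z":0,"yaw":0},{"grip":0.025,"x":0,"y":0,"z":0,"yaw":0},{"grip":0.025,"x":0,"y":0,"z":-0.03,"yaw":0},{"grip":0.025,"x":0,"y":0,"z":-0.06,"yaw":0}]'
python3 -m crank '[{"grip":0.025,"x":0,"y":0,"z":-0.02,"yaw":-0.12},{"grip":0.025,"x":0,"y":0,"z":-0.04,"yaw":-0.24},{"grip":0.025,"x":0,"y":0,"z":-0.05,"yaw":-0.36},{"grip":0.025,"x":0,"y":0,"z":-0.05,"yaw":-0.48},{"grip":0.025,"x":0,"y":0,"z":-0.05,"yaw":-0.6}]' >/dev/null
python3 -m crank '[{"grip":0.025,"x":0,"y":0,"z":0,"yaw":-0.12},{"grip":0.025,"x":0,"y":0,"z":0,"yaw":-0.24},{"grip":0.025,"x":0,"y":0,"z":0,"yaw":-0.36},{"grip":0.025,"x":0,"y":0,"z":0,"yaw":-0.377},{"grip":0.025,"x":0,"y":0,"z":0,"yaw":-0.377}]'
python3 tags.py q2 [539.9,294.7,100]
```

```text
time_s: 37.88
ee_pos: [664.2, 194.0, 38.4]
ee_rot: [179.9, -0.2, 36.1]
force: [0.4, -0.4, 0.5]
gripper_width: 42.6
gripper_force: 0.0
time_s: 38.3
ee_pos: [661.3, 192.7, 94.8]
ee_rot: [-179.9, 0.3, 36.1]
force: [0.5, -0.5, -1.5]
gripper_width: 31.6
gripper_force: 20.0
time_s: 39.13
ee_pos: [662.9, 193.2, 146.2]
ee_rot: [-180.0, 0.0, 91.9]
force: [0.3, 0.3, -1.4]
gripper_width: 32.0
gripper_force: 20.0
red [279.5 325.5] 524 [665.2 104.5  53. ]
green [335.7  32. ] 778 [694.  320.4  53. ]
[-1.79962022e+02  1.29324117e-02  9.19390243e+01]
shift [ 105.6 -119.5   46.2]
```

```bash
python3 -m crank '[{"grip":0.025,"x":0.021,"y":-0.024,"z":0,"yaw":0},{"grip":0.025,"x":0.042,"y":-0.048,"z":0,"yaw":0},{"grip":0.025,"x":0.063,"y":-0.072,"z":0,"yaw":0},{"grip":0.025,"x":0.084,"y":-0.096,"z":0,"yaw":0},{"grip":0.025,"x":0.1055,"y":-0.1195,"z":0,"yaw":0}]' >/dev/null
python3 -m crank '[{"grip":0.025,"x":0,"y":0,"z":0.02,"yaw":0},{"grip":0.025,"x":0,"y":0,"z":0.04,"yaw":0},{"grip":0.025,"x":0,"y":0,"z":0.05,"yaw":0},{"grip":0.025,"x":0,"y":0,"z":0.05,"yaw":0},{"grip":0.025,"x":0,"y":0,"z":0.05,"yaw":0}]'
python3 - <<'E'
from h import *
np.set_printoptions(precision=1,suppress=True)
s=state();c=cam('wrist');im=grab_frame('wrist');cv2.imwrite('pics/q3.png',im[:,:,::-1]);g=cv2.cvtColor(im,cv2.COLOR_RGB2GRAY)
print(shift([538.7,294.7,42],s))
print(list(zip(range(160,256,2),g[160:256:2,265].tolist())))
for v in(194,204,217):
    r=g[v].astype(int);print(v,[(u,r[u],r[u+2]) for u in range(200,360) if abs(r[u+2]-r[u])>35])
for v in range(200,230,1): pass
for v in(209,213,217): print(v,shift(bp(c,(280,v),s['ee_pos'][2]-27),s))
for b,a in blobs(im,'red',80):print(b,a,bp(c,b,56))
E
```

```text
time_s: 40.02
ee_pos: [540.1, 294.3, 96.3]
ee_rot: [-180.0, 0.0, 92.0]
force: [-0.2, 0.5, -1.6]
gripper_width: 32.3
gripper_force: 20.0
[ 0.5 -1.3 54.3]
[(160, 92), (162, 45), (164, 140), (166, 156), (168, 66), (170, 112), (172, 158), (174, 160), (176, 161), (178, 154), (180, 165), (182, 209), (184, 232), (186, 233), (188, 232), (190, 234), (192, 232), (194, 233), (196, 234), (198, 234), (200, 233), (202, 233), (204, 227), (206, 118), (208, 191), (210, 234), (212, 231), (214, 231), (216, 236), (218, 116), (220, 27), (222, 22), (224, 13), (226, 30), (228, 10), (230, 29), (232, 21), (234, 23), (236, 16), (238, 18), (240, 24), (242, 28), (244, 22), (246, 74), (248, 201), (250, 181), (252, 105), (254, 86)]
194 [(205, np.int64(18), np.int64(80)), (206, np.int64(18), np.int64(178)), (207, np.int64(80), np.int64(232)), (208, np.int64(178), np.int64(237)), (212, np.int64(235), np.int64(143)), (213, np.int64(225), np.int64(100)), (214, np.int64(143), np.int64(106)), (215, np.int64(100), np.int64(142)), (216, np.int64(106), np.int64(193)), (217, np.int64(142), np.int64(222)), (218, np.int64(19
[... 2364 characters left out ...]
(205)), (237, np.int64(137), np.int64(234)), (250, np.int64(230), np.int64(194)), (320, np.int64(233), np.int64(153)), (321, np.int64(217), np.int64(139)), (327, np.int64(136), np.int64(223)), (328, np.int64(163), np.int64(233)), (337, np.int64(235), np.int64(161)), (338, np.int64(226), np.int64(103)), (339, np.int64(161), np.int64(104)), (340, np.int64(103), np.int64(174)), (341, np.int64(104), np.int64(231)), (342, np.int64(174), np.int64(236)), (346, np.int64(235), np.int64(131)), (347, np.int64(224), np.int64(45)), (348, np.int64(131), np.int64(22))]
209 [25.9 -0.3 27. ]
213 [23.6 -0.3 27. ]
217 [21.4 -0.3 27. ]
[279.9 142.5] 1294 [537.5 354.3  56. ]
[279.6 325.5] 522 [541.4 240.2  56. ]
```

```bash
python3 -m crank '[{"grip":0.025,"x":0.0012,"y":-0.001,"z":0.01,"yaw":0},{"grip":0.025,"x":0.0012,"y":-0.001,"z":0.022,"yaw":0},{"grip":0.025,"x":0.0012,"y":-0.001,"z":0.034,"yaw":0},{"grip":0.025,"x":0.0012,"y":-0.001,"z":0.044,"yaw":0},{"grip":0.025,"x":0.0012,"y":-0.001,"z":0.052,"yaw":0}]'
python3 -m crank '[{"grip":0.025,"x":0,"y":0,"z":0.001,"yaw":0},{"grip":0.025,"x":0,"y":0,"z":0.002,"yaw":0},{"grip":0.025,"x":0,"y":0,"z":0.003,"yaw":0},{"grip":0.025,"x":0,"y":0,"z":0.004,"yaw":0},{"grip":0.025,"x":0,"y":0,"z":0.004,"yaw":0}]'
python3 -m crank '[{"grip":0.025,"x":0,"y":0,"z":0.001,"yaw":0},{"grip":0.025,"x":0,"y":0,"z":0.002,"yaw":0},{"grip":0.025,"x":0,"y":0,"z":0.002,"yaw":0},{"grip":0.025,"x":0,"y":0,"z":0.002,"yaw":0},{"grip":0.025,"x":0,"y":0,"z":0.002,"yaw":0}]'
```

```text
time_s: 40.48
ee_pos: [538.9, 295.5, 43.7]
ee_rot: [-180.0, -0.0, 92.0]
force: [0.2, 0.3, -1.2]
gripper_width: 32.0
gripper_force: 20.0
time_s: 40.9
ee_pos: [539.1, 295.8, 40.9]
ee_rot: [180.0, -0.0, 92.1]
force: [-0.4, 0.5, -1.1]
gripper_width: 32.0
gripper_force: 20.0
time_s: 41.32
ee_pos: [539.1, 295.8, 39.0]
ee_rot: [180.0, -0.0, 92.1]
force: [-0.7, -0.8, 2.5]
gripper_width: 32.0
gripper_force: 20.0
```

```bash
python3 -m crank '[{"grip":0.03,"x":0,"y":0,"z":0,"yaw":0},{"grip":0.05,"x":0,"y":0,"z":0,"yaw":0},{"grip":0.05,"x":0,"y":0,"z":0,"yaw":0},{"grip":0.05,"x":0,"y":0,"z":0,"yaw":0},{"grip":0.05,"x":0,"y":0,"z":-0.02,"yaw":0}]'
python3 -m crank '[{"grip":0.06,"x":0,"y":0,"z":-0.035,"yaw":0},{"grip":0.06,"x":0,"y":0,"z":-0.07,"yaw":0},{"grip":0.06,"x":0,"y":0,"z":-0.11,"yaw":0},{"grip":0.06,"x":-0.02,"y":0,"z":-0.14,"yaw":0},{"grip":0.06,"x":-0.04,"y":0,"z":-0.16,"yaw":0}]' >/dev/null
python3 -m crank '[{"grip":0.06,"x":-0.02,"y":0,"z":0,"yaw":0},{"grip":0.06,"x":-0.02,"y":0,"z":0,"yaw":0},{"grip":0.06,"x":-0.02,"y":0,"z":0,"yaw":0},{"grip":0.06,"x":-0.02,"y":0,"z":0,"yaw":0},{"grip":0.06,"x":-0.02,"y":0,"z":0,"yaw":0}]'
python3 tags.py f1
python3 - <<'E'
from h import *
w=cv2.imread('pics/f1.png')[0:230];s=grab_frame('scene')[:,:,::-1];t=cv2.imread('pics/t2.png')
a=cv2.resize(w[:,140:440],(600,460));b=cv2.resize(t[80:280,270:400],None,fx=1.5,fy=1.5,interpolation=2);d=cv2.resize(s[140:290,90:250],(195,160))
cv2.imwrite('pics/fin.png',np.hstack([a,np.vstack([b,d])]))
E
```

```text
time_s: 41.73
ee_pos: [536.3, 294.3, 54.9]
ee_rot: [-179.6, 0.2, 92.1]
force: [-0.5, -1.1, 0.4]
gripper_width: 50.0
gripper_force: 0.0
time_s: 42.57
ee_pos: [540.6, 236.4, 217.5]
ee_rot: [-179.9, 0.0, 92.1]
force: [0.2, -0.2, 0.3]
gripper_width: 59.7
gripper_force: 0.0
red [281.7  61.5] 613 [537.1 354.2  53. ]
red [280.5 144. ] 505 [538.7 285.6  53. ]
green [458.9 109.8] 377 [693.  320.9  53. ]
green [ 21.1 233.7] 312 [293.2 191.5  53. ]
[-1.79904823e+02  6.22735301e-03  9.20984823e+01]
```

View pics/fin.png

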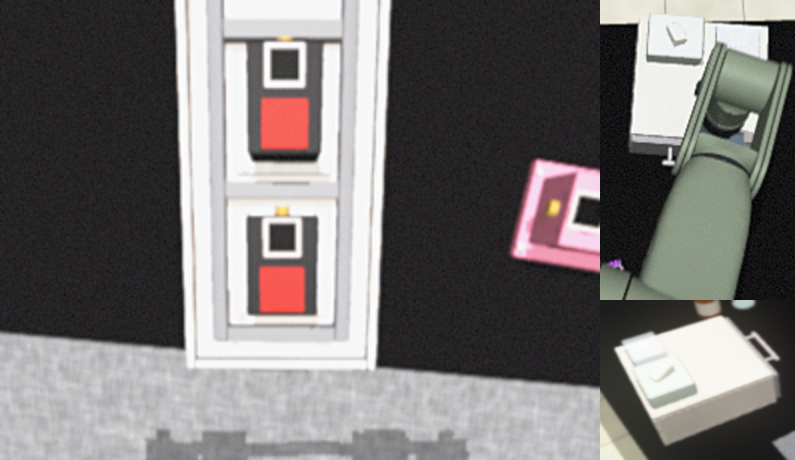

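```bash
python3 -c "
from workcell import *
print(job_done())"
```

```text
the job is handed in; nothing more can be done
None
```

The job is handed in. Both green-tagged holders are upright in their own drawer nests and the drawer was pushed home until it stopped. Both red-tagged holders are upright in their own reject-tray nests. The wash bottle, beaker, amber bottle and the pink and purple look-alikes were never approached.

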